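# Rack the finish samples in jar order

## Task

Move the four finish samples from the wooden drying rack into the slots of the grey sample rack so that their row has the same order as the row of jars: each board stands in the slot right in front of the jar of its own colour. Stand every board upright on the floor of its slot with the bare wood strip down, set down gently and not dropped, let go of it, and do not tip any board over on the way.

Things in the scene. Friction and masses are not known exactly. Their poses are not given: they have to be found in the camera images.
- sample_white: finish sample: upright wooden board 100 x 18 x 120 mm (x its length, y its 18 mm thickness, z up), 0.1 to 0.2 kg, coated in white lacquer but for a bare pale strip over the lowest 22 mm. Origin: centre of its underside (top edge 120 mm above). Starts in one of the drying rack's four places, drawn by lot.
- sample_red: finish sample: upright wooden board 100 x 18 x 120 mm (x its length, y its 18 mm thickness, z up), 0.1 to 0.2 kg, coated in brick-red paint but for a bare pale strip over the lowest 22 mm. Origin: centre of its underside (top edge 120 mm above). Starts in one of the drying rack's four places, drawn by lot.
- sample_teal: finish sample: upright wooden board 100 x 18 x 120 mm (x its length, y its 18 mm thickness, z up), 0.1 to 0.2 kg, coated in petrol-teal paint but for a bare pale strip over the lowest 22 mm. Origin: centre of its underside (top edge 120 mm above). Starts in one of the drying rack's four places, drawn by lot.
- sample_brown: finish sample: upright wooden board 100 x 18 x 120 mm (x its length, y its 18 mm thickness, z up), 0.1 to 0.2 kg, coated in very dark brown stain but for a bare pale strip over the lowest 22 mm. Origin: centre of its underside (top edge 120 mm above). Starts in one of the drying rack's four places, drawn by lot.
- jar_white: closed jar of white lacquer, 48 mm across, 59 mm high, its colour on the sides and as a dab on the metal lid; fixed in the sample rack's ledge, order drawn by lot. Origin: centre of its foot, 26 mm above the table; axes parallel to the sample rack's. Its slot's centre is 90 mm from the origin along the jar's -x; the slot floor is 14 mm lower than the origin.
- jar_red: closed jar of brick-red paint, 48 mm across, 59 mm high, its colour on the sides and as a dab on the metal lid; fixed in the sample rack's ledge, order drawn by lot. Origin: centre of its foot, 26 mm above the table; axes parallel to the sample rack's. Its slot's centre is 90 mm from the origin along the jar's -x; the slot floor is 14 mm lower than the origin.
- jar_teal: closed jar of petrol-teal paint, 48 mm across, 59 mm high, its colour on the sides and as a dab on the metal lid; fixed in the sample rack's ledge, order drawn by lot. Origin: centre of its foot, 26 mm above the table; axes parallel to the sample rack's. Its slot's centre is 90 mm from the origin along the jar's -x; the slot floor is 14 mm lower than the origin.
- jar_brown: closed jar of very dark brown stain, 48 mm across, 59 mm high, its colour on the sides and as a dab on the metal lid; fixed in the sample rack's ledge, order drawn by lot. Origin: centre of its foot, 26 mm above the table; axes parallel to the sample rack's. Its slot's centre is 90 mm from the origin along the jar's -x; the slot floor is 14 mm lower than the origin.
- sample_rack: fixed grey rack, 190 (x) x 252 mm (y), origin under its centre, on the table; x points to the jar ledge. Four slots, centres x -25, y -84, -28, 28, 84 mm, each 120 (x) x 32 mm (y), floor 12 mm above the table, between pale round-edged cleats (tops 40 mm), front lip (21 mm) and ledge (34 mm). Jars stand on the ledge, one behind each slot, x 65 mm, lids 85 mm above the table.
- drying_rack: fixed wooden rack, 100 (x) x 250 mm (y), origin under its centre, on the table. Four places: x 0, y -84, -28, 28, 84 mm (38 mm clear between boards). Boards stand lengthwise along x on two rails, tops 30 mm above the table, between 8 mm dowels (26 mm clear, round tops 75 mm above the table). It and the sample rack may change sides.

How it is judged (in metres and radians):
At the end, for the whole second after the job is handed in: Every sample stands in the slot of the jar of its own colour: its origin within 14 mm of the slot's centre along the slot and 10 mm across it, its foot on the slot floor (within 6 mm), upright within 0.1 rad (bare strip down), at rest and touched by no finger (x of sample_white in the frame of jar_white between -0.104 and -0.076 m and y of sample_white in the frame of jar_white between -0.01 and 0.01 m and z of sample_white in the frame of jar_white between -0.02 and -0.008 m and angle between each of sample_white, sample_red, sample_teal, sample_brown's own z axis and vertical below 0.1 rad and contact force between each of sample_white, sample_red, sample_teal, sample_brown and the fingers below 0.1 N and linear speed of each of sample_white, sample_red, sample_teal, sample_brown below 0.02 m/s and x of sample_red in the frame of jar_red between -0.104 and -0.076 m and y of sample_red in the frame of jar_red between -0.01 and 0.01 m and z of sample_red in the frame of jar_red between -0.02 and -0.008 m and x of sample_teal in the frame of jar_teal between -0.104 and -0.076 m and y of sample_teal in the frame of jar_teal between -0.01 and 0.01 m and z of sample_teal in the frame of jar_teal between -0.02 and -0.008 m and x of sample_brown in the frame of jar_brown between -0.104 and -0.076 m and y of sample_brown in the frame of jar_brown between -0.01 and 0.01 m and z of sample_brown in the frame of jar_brown between -0.02 and -0.008 m).
It fails at once if a sample is tipped by more than 0.6 rad (angle between any of sample_white, sample_red, sample_teal, sample_brown's own z axis and vertical above 0.6 rad).
It fails at once if a sample is dropped (its foot is within 26 mm of the table top while it moves faster than 0.5 m/s) ((height (world z) of sample_white below 0.026 m and linear speed of sample_white above 0.5 m/s) or (height (world z) of sample_red below 0.026 m and linear speed of sample_red above 0.5 m/s) or (height (world z) of sample_teal below 0.026 m and linear speed of sample_teal above 0.5 m/s) or (height (world z) of sample_brown below 0.026 m and linear speed of sample_brown above 0.5 m/s)).
It also fails if it takes over 109 s, if anything falls off the work surface, if the arm or the gripper's body presses on something with over 40 N, if the wrist force passes 120 N, or if a joint passes its speed limit or range.

## Robot

A 7-joint arm with a two-finger parallel gripper is mounted at the origin on the work surface. World frame = base frame: x ahead of the robot, y to its left, z up, the work surface at z = 0. Lengths are in mm, angles in rad, forces in N, time in s.
With the tool pointing down it reaches from about 425 to 800 mm from the base axis. Payload 8.3 kg.
Tool frame: the origin (TCP) lies at the very end of the fingers, on their centre line; the grasp point (between the pads) lies grip_depth behind it (grip_depth is the distance from the TCP to the grasp point, in mm); z points along the fingers, y is the line along which they close (so a half turn about z gives the same grasp; the last joint's range is limited). The gripper opens to 85 mm and grips with 20 to 120 N. Pads are 22 mm wide; open, the fingers measure 114 mm over their backs; the gripper's body (76 mm by 85 mm) begins 54 mm behind the grasp point. The pads swing forward as they close: fully open they stand 13 mm farther back than shut.
Start: joints at [1.238, 0.383, 0.016, 1.37, -0.006, 1.388, -0.046], TCP at [166.625, -602.361, 231.279] pointing down, gripper open.
Joint ranges: [-2.95, 2.95], [-0.25, 2.06], [-1.52, 1.56], [0.18, 2.33], [-1.44, 4.58], [0.02, 2.06], [-3.01, 3.01]. Speed limits (rad/s): [2.39, 2.39, 3.01, 3.01, 3.14, 3.14, 3.14].

## Interface

Orientations are given as a unit quaternion [x, y, z, w].
In Python, from station import state, camera, hand_in, find_in, masks_of, place_of, grip_depth gives the robot as it stands.
- The arm moves only by the tool play_rows, never from a script. Its argument "moves" is a list of rows, each an object of numbers: "tx", "ty", "tz": the shift along the world's x, y, z as a fraction of full scale; "wx", "wy", "wz": the turn, a rotation vector about the world's x, y, z as a fraction of full scale. A call has 1 to 8 rows; each row shifts and turns the commanded pose from where the row before left it; what a row does not reach is not made up. Full scale, the value 1, is 0.02 m for a shift and 8 degrees for a turn. A row lasts 1/8 s, in which the tool goes at most 62.5 mm and 10.7 degrees, less where a joint would pass 70% of its speed; a pose out of reach is approached as far as the arm can. A call with a number of a shift or a turn outside -1 to 1 is refused whole. A call with a gripper value outside its range is refused whole. "gripper" is the opening, from 0 (shut) to 1 (fully open), set as the call begins (left out, the last holds). The fingers move at their own pace and stop on an object; the grip force is fixed at half the most. Time passes only in rows, so rows that do not move let the fingers close. It gives the time, the measured TCP pose, the force, the opening and the grip force at its end, in the units of the state.
- state(): the state, without advancing time (a new reading comes with each control period).
- camera(name): name is "side" or "top"; returns a dict with "frame" (420x560x3 uint8, blue, green, red), "z_map" (420x560 float32, mm along the optical axis (not along the pixel's ray), 0 where there is no reading), "fx", "fy", "cx", "cy" (pixels), "k1" (the pictures are not rectified: a ray, as slopes to the right and down, at radius r is drawn at 1 + k1 r^2 times it, then the intrinsics apply), "R" (3x3) and "t" (3): a world point X has camera coordinates R X + t. Camera axes: x right, y down, z forward; pixel columns grow to the right and rows downward; lengths in mm; the calibration is good to about 2 mm. A picture is of the moment at which its call begins.
- hand_in(): hands the job in; it is judged then, once.
Trained networks look in a picture, given as the dict that the camera call returned (one of the last four; its "shot" number tells which), for a name from the list of things; names that differ only in an ending like _2 or _b are one class to them, and where a whole thing is asked for, a point or a joint stands for the part that bears it (a point fixed in the world has none). Each returns a list of dicts, best first, with "confidence" (0 to 1); they miss things now and then, are a little off and sometimes report something else, mostly with a low value. They report only what shows in the picture. A call takes as long as a camera call.
- find_in(label, picture): "extent" ([centre column, centre row, width, height] in pixels, round what is visible of it).
- masks_of(label, picture): "pixels" (420x560 bool, what is visible of it) and "extent" ([centre column, centre row, width, height] in pixels, round what is visible of it).
- place_of(label, picture): "point" ([column, row] in pixels: a listed point, or the origin of a listed thing).
The state is a dict: "clock": time; "q": joint angles; "joint_vel": joint speeds; "tau": joint torques, N m; "ee_pos": TCP position; "tool_rot": TCP orientation; "ft_force": force on the tool from outside, world axes, zero at the start; "ft_torque": the same for the moment, N m; "gripper_width": opening from 0.0 (shut) to 1.0 (fully open); "gripper_force": force on a finger pad.
Only numpy, scipy, OpenCV 4.12 (cv2) and the standard library are available. Lean on these libraries where they do the work, as an engineer would, in place of code of your own. Each camera call takes 0.05 s, during which the arm holds its last target. There are 200 camera calls.

## Working session

There is one attempt and no reset: what is moved stays moved. The work goes in short steps, Python scripts to look and compute and a tool call to move; the robot and the scene stay as the last step left them, time stands still between calls to the robot, and variables do not carry over. Pictures are saved under pics/ and viewed, at most 14 in all, crops included, and the job is handed in when it is done.

Besides the shell and the picture viewer there is one more tool, called after ">>>" as name(argument=value, ...) on one line, values as JSON. play_rows: Moves the arm, as the interface text tells. Its arguments: {"type":"object","properties":{"moves":{"type":"array","items":{"type":"object","properties":{"tx":{"type":"number","minimum":-1,"maximum":1},"ty":{"type":"number","minimum":-1,"maximum":1},"tz":{"type":"number","minimum":-1,"maximum":1},"wx":{"type":"number","minimum":-1,"maximum":1},"wy":{"type":"number","minimum":-1,"maximum":1},"wz":{"type":"number","minimum":-1,"maximum":1}}}},"gripper":{"type":"number"}},"required":["moves"]}

```bash
ls; mkdir -p pics; python3 - <<'E'
from station import *
import cv2
s=state();print(s)
try: print(grip_depth, grip_depth(1))
except Exception as e: print(e)
for n in("top","side"):
    c=camera(n);cv2.imwrite(f"pics/{n}0.png",c["frame"]);print(n,c["fx"],c["k1"],c["R"],c["t"],c["shot"])
E
```

```text
pics
{'clock': 0.0, 'q': array([ 1.23812272,  0.3842301 ,  0.01637942,  1.37116986, -0.0063245 ,
        1.38820937, -0.04647136]), 'joint_vel': array([ 0.00120549,  0.00177116, -0.00041844, -0.00026861, -0.00109145,
       -0.00095655, -0.00046103]), 'tau': array([-3.71590695e-04, -6.27597785e+01,  8.43728799e-01, -3.71814394e+01,
        1.63999322e-02,  1.41786956e-02,  6.21712593e-05]), 'ee_pos': array([ 166.47326579, -601.88917427,  230.27682556]), 'tool_rot': array([ 9.90910515e-01,  1.34519082e-01, -1.39231050e-04, -9.74130681e-04]), 'ft_force': array([0.24112267, 0.05727867, 0.47204156]), 'ft_torque': array([0.00863943, 0.04272016, 0.0536882 ]), 'gripper_force': 0.0, 'gripper_width': 1.0021954948515606}
'float' object is not callable
top 478.5372402871492 -0.06316463967509969 [[-0.15269452 -0.9882718  -0.00180017]
 [-0.96695386  0.14977658 -0.20631821]
 [ 0.20416809 -0.02976298 -0.97848329]] [ 72.17843982 590.61764115 872.90004196] 1
side 495.06643052660013 0.0011241832412759963 [[-0.96992502 -0.24323983 -0.00893494]
 [-0.12511249  0.52970474 -0.8389039 ]
 [ 0.20878772 -0.81255601 -0.54420623]] [ 555.51234592  120.52505697 1077.48891384] 2
```

View pics/top0.png

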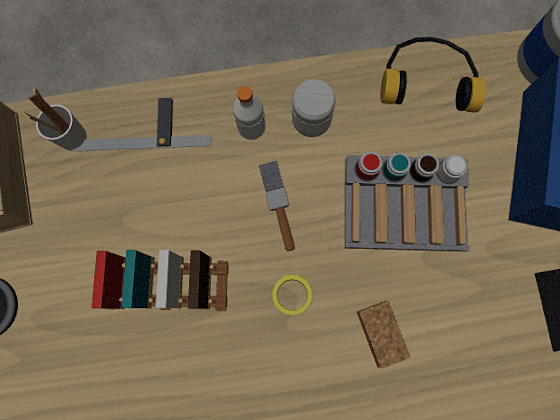

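View pics/side0.png

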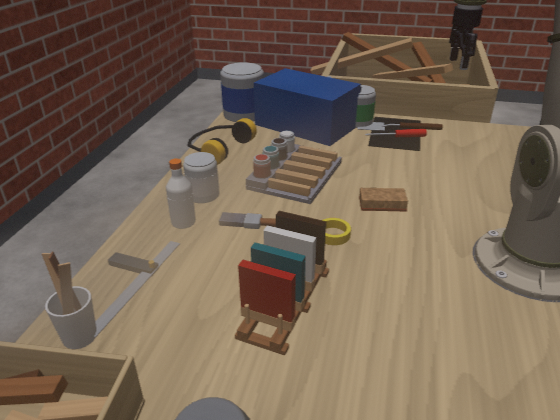

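Top view: the jars run red (370,163), teal (399,165), brown (427,166), white (455,168). The boards run red (108,280), teal (137,280), white (168,280), brown (199,280). Next I measure with depth.

```bash
cat > h.py <<'E'
import numpy as np, cv2
from station import *
def K(c): return np.array([[c["fx"],0,c["cx"]],[0,c["fy"],c["cy"]],[0,0,1.]])
def cloud(c):
    "world point for each pixel, nan where none"
    H,W=c["z_map"].shape
    v,u=np.mgrid[:H,:W]
    p=np.stack([u,v],-1).reshape(-1,1,2).astype(float)
    n=cv2.undistortPoints(p,K(c),np.array([c["k1"],0,0,0,0.])).reshape(H,W,2)
    z=c["z_map"].astype(float).copy(); z[z==0]=np.nan
    X=np.dstack([n*z[...,None],z])
    return (X-c["t"])@c["R"]
def rect(P):
    r=cv2.minAreaRect(P[:,:2].astype(np.float32)); return r
E
python3 - <<'E'
from h import *
np.set_printoptions(precision=1,suppress=True)
print(grip_depth)
for cam in("top","side"):
    c=camera(cam);W=cloud(c)
    print(cam,'table z',np.nanmedian(W[300:330,300:340,2]) if cam=="top" else '')
    for k in("white","red","teal","brown"):
        for lab in("sample_","jar_"):
            m=masks_of(lab+k,c)
            if not m: print("none",lab+k);continue
            P=W[m[0]["pixels"]];P=P[~np.isnan(P[:,0])]
            zt=np.percentile(P[:,2],97)
            T=P[P[:,2]>(140 if lab[0]=='s' else 80)]
            T=T[T[:,2]<(160 if lab[0]=='s' else 92)]
            if len(T)<8: print(lab+k,m[0]["confidence"],"few",zt);continue
            print(lab+k,round(m[0]["confidence"],2),'zt %.1f'%zt,'n',len(T),'med',np.median(T,0),'rect',[np.round(a,1) for a in rect(T)])
    m=masks_of("sample_rack",c)
    P=W[m[0]["pixels"]];P=P[~np.isnan(P[:,0])]
    T=P[(P[:,2]>5)&(P[:,2]<45)]
    print("rack",m[0]["confidence"],[np.round(a,1) for a in rect(T)],'cleatz',np.percentile(T[:,2],[5,50,90]))
    m=masks_of("drying_rack",c)
    P=W[m[0]["pixels"]];P=P[~np.isnan(P[:,0])]
    print("drack",m[0]["confidence"],[np.round(a,1) for a in rect(P[P[:,2]>5])])
E
```

```text
18.700000000000003
top table z 1.177088015669592
sample_white 0.91 zt 153.0 n 628 med [492.  215.8 150.8] rect [array([490.9, 217.2]), array([19. , 96.5]), np.float64(80.4)]
jar_white 0.71 zt 88.3 n 372 med [ 628.6 -355.6   85.2] rect [array([ 628.9, -355.6]), array([42.1, 40.8]), np.float64(76.9)]
sample_red 0.94 zt 153.2 n 693 med [502.2 324.9 150.8] rect [array([501. , 309.7]), array([53.6, 98.7]), np.float64(79.0)]
jar_red 0.59 zt 88.1 n 366 med [ 658.7 -190.4   85.4] rect [array([ 659.2, -190.5]), array([41.6, 40.9]), np.float64(0.3)]
sample_teal 0.68 zt 153.3 n 676 med [497.4 272.9 150.8] rect [array([497.7, 274.4]), array([19.4, 96.9]), np.float64(79.4)]
none jar_teal
sample_brown 0.75 zt 153.1 n 649 med [479.7 161.1 150.8] rect [array([480.7, 162. ]), array([18.9, 95.8]), np.float64(80.6)]
jar_brown 0.82 zt 87.8 n 370 med [ 638.7 -301.4   85.2] rect [array([ 639.3, -301.6]), array([41.8, 42.2]), np.float64(10.2)]
rack 0.56 [array([ 579.1, -263.1]), array([252.3, 192.1]), np.float64(79.4)] cleatz [10.7 24.9 41.3]
drack 0.86 [array([485.6, 218.8]), array([195.8,  99.5]), np.flo
[... 303 characters left out ...]
68 med [504.3 332.3 150.2] rect [array([506.7, 327.8]), array([ 21.7, 100. ]), np.float64(80.6)]
jar_red 0.83 zt 87.5 n 116 med [ 661.1 -185.2   85.3] rect [array([ 662.6, -189.9]), array([40.2, 45.9]), np.float64(15.1)]
none sample_teal
jar_teal 0.49 zt 87.3 n 104 med [ 651.  -240.    85.1] rect [array([ 654.4, -237.4]), array([53. , 39.6]), np.float64(68.1)]
sample_brown 0.74 zt 152.2 n 497 med [480.6 167.8 149.8] rect [array([486. , 183.4]), array([60.6, 99.4]), np.float64(80.3)]
jar_brown 0.53 few 66.43318605146382
rack 0.59 [array([ 583.2, -257.8]), array([255.6, 192.4]), np.float64(79.0)] cleatz [10.  30.7 41.1]
drack 0.9 [array([493.6, 250. ]), array([247.2, 100.1]), np.float64(80.7)]
```

>>> play_rows(moves=[{"tx": 1, "ty": 1, "wz": -0.785}, {"tx": 1, "ty": 1, "wz": -0.785}, {"tx": 1, "ty": 1, "wz": -0.785}, {"tx": 1, "ty": 1, "wz": -0.785}, {"tx": 1, "ty": 1}, {"tx": 1, "ty": 1}, {"tx": 1, "ty": 1}, {"tx": 1, "ty": 1}], gripper=0.48)

```text
schema error: expected keys tx, ty, tz, wx, wy, wz
```

>>> play_rows(moves=[{"tx": 1, "ty": 1}, {"tx": 1, "ty": 1}, {"tx": 1, "ty": 1}, {"tx": 1, "ty": 1}, {"tx": 1, "ty": 1}, {"tx": 1, "ty": 1}, {"tx": 1, "ty": 1}, {"tx": 0.6, "ty": 1}])

```text
schema error: expected keys tx, ty, tz, wx, wy, wz
```

All six keys are required.

>>> play_rows(moves=[{"tx": 1, "ty": 1, "tz": 0, "wx": 0, "wy": 0, "wz": -0.785}, {"tx": 1, "ty": 1, "tz": 0, "wx": 0, "wy": 0, "wz": -0.785}, {"tx": 1, "ty": 1, "tz": 0, "wx": 0, "wy": 0, "wz": -0.785}, {"tx": 1, "ty": 1, "tz": 0, "wx": 0, "wy": 0, "wz": -0.785}, {"tx": 1, "ty": 1, "tz": 0, "wx": 0, "wy": 0, "wz": 0}, {"tx": 1, "ty": 1, "tz": 0, "wx": 0, "wy": 0, "wz": 0}, {"tx": 1, "ty": 1, "tz": 0, "wx": 0, "wy": 0, "wz": 0}, {"tx": 1, "ty": 1, "tz": 0, "wx": 0, "wy": 0, "wz": 0}], gripper=0.48)

```text
clock: 2.2
ee_pos: [327.2, -441.7, 231.4]
tool_rot: [0.996, -0.084, 0.0, 0.0]
ft_force: [-0.2, -0.5, -0.0]
gripper_width: 0.483
gripper_force: 0.0
```

>>> play_rows(moves=[{"tx": 1, "ty": 1, "tz": 0, "wx": 0, "wy": 0, "wz": 0}, {"tx": 1, "ty": 1, "tz": 0, "wx": 0, "wy": 0, "wz": 0}, {"tx": 1, "ty": 1, "tz": 0, "wx": 0, "wy": 0, "wz": 0}, {"tx": 1, "ty": 1, "tz": 0, "wx": 0, "wy": 0, "wz": 0}, {"tx": 1, "ty": 1, "tz": 0, "wx": 0, "wy": 0, "wz": 0}, {"tx": 1, "ty": 1, "tz": 0, "wx": 0, "wy": 0, "wz": 0}, {"tx": 1, "ty": 1, "tz": 0, "wx": 0, "wy": 0, "wz": 0}, {"tx": 0.65, "ty": 1, "tz": 0, "wx": 0, "wy": 0, "wz": 0}])

```text
clock: 3.2
ee_pos: [480.5, -281.4, 231.3]
tool_rot: [0.996, -0.084, 0.0, -0.0]
ft_force: [-0.1, -0.1, -0.3]
gripper_width: 0.48
gripper_force: 0.0
```

>>> play_rows(moves=[{"tx": 0, "ty": 1, "tz": 0, "wx": 0, "wy": 0, "wz": 0}, {"tx": 0, "ty": 1, "tz": 0, "wx": 0, "wy": 0, "wz": 0}, {"tx": 0, "ty": 1, "tz": 0, "wx": 0, "wy": 0, "wz": 0}, {"tx": 0, "ty": 1, "tz": 0, "wx": 0, "wy": 0, "wz": 0}, {"tx": 0, "ty": 1, "tz": 0, "wx": 0, "wy": 0, "wz": 0}, {"tx": 0, "ty": 1, "tz": 0, "wx": 0, "wy": 0, "wz": 0}, {"tx": 0, "ty": 1, "tz": 0, "wx": 0, "wy": 0, "wz": 0}, {"tx": 0, "ty": 1, "tz": 0, "wx": 0, "wy": 0, "wz": 0}])

```text
clock: 4.2
ee_pos: [479.6, -121.0, 231.3]
tool_rot: [0.996, -0.084, 0.0, -0.0]
ft_force: [-0.1, 0.2, -0.9]
gripper_width: 0.484
gripper_force: 0.0
```

>>> play_rows(moves=[{"tx": 0, "ty": 1, "tz": 0, "wx": 0, "wy": 0, "wz": 0}, {"tx": 0, "ty": 1, "tz": 0, "wx": 0, "wy": 0, "wz": 0}, {"tx": 0, "ty": 1, "tz": 0, "wx": 0, "wy": 0, "wz": 0}, {"tx": 0, "ty": 1, "tz": 0, "wx": 0, "wy": 0, "wz": 0}, {"tx": 0, "ty": 1, "tz": 0, "wx": 0, "wy": 0, "wz": 0}, {"tx": 0, "ty": 1, "tz": 0, "wx": 0, "wy": 0, "wz": 0}, {"tx": 0, "ty": 1, "tz": 0, "wx": 0, "wy": 0, "wz": 0}, {"tx": 0, "ty": 1, "tz": 0, "wx": 0, "wy": 0, "wz": 0}])

```text
clock: 5.2
ee_pos: [479.4, 38.9, 231.3]
tool_rot: [0.996, -0.084, 0.0, 0.0]
ft_force: [1.4, 0.1, -0.0]
gripper_width: 0.481
gripper_force: 0.0
```

>>> play_rows(moves=[{"tx": 0, "ty": 1, "tz": 0, "wx": 0, "wy": 0, "wz": 0}, {"tx": 0, "ty": 1, "tz": 0, "wx": 0, "wy": 0, "wz": 0}, {"tx": 0, "ty": 1, "tz": 0, "wx": 0, "wy": 0, "wz": 0}, {"tx": 0, "ty": 1, "tz": 0, "wx": 0, "wy": 0, "wz": 0}, {"tx": 0, "ty": 1, "tz": 0, "wx": 0, "wy": 0, "wz": 0}, {"tx": 0, "ty": 1, "tz": 0, "wx": 0, "wy": 0, "wz": 0}, {"tx": 0, "ty": 0.2, "tz": 0, "wx": 0, "wy": 0, "wz": 0}, {"tx": 0, "ty": 0, "tz": 0, "wx": 0, "wy": 0, "wz": 0}])

```text
clock: 6.2
ee_pos: [479.5, 161.5, 231.2]
tool_rot: [0.996, -0.084, -0.0, 0.0]
ft_force: [-0.2, -0.6, 0.7]
gripper_width: 0.482
gripper_force: 0.0
```

>>> play_rows(moves=[{"tx": 0, "ty": 0.05, "tz": -1, "wx": 0, "wy": 0, "wz": 0}, {"tx": 0, "ty": 0, "tz": -1, "wx": 0, "wy": 0, "wz": 0}, {"tx": 0, "ty": 0, "tz": -1, "wx": 0, "wy": 0, "wz": 0}, {"tx": 0, "ty": 0, "tz": -0.25, "wx": 0, "wy": 0, "wz": 0}])

```text
clock: 6.7
ee_pos: [479.1, 161.2, 165.1]
tool_rot: [0.996, -0.085, -0.001, 0.001]
ft_force: [0.1, 0.7, 0.8]
gripper_width: 0.477
gripper_force: 0.0
```

```bash
python3 - <<'E'
from h import *
c=camera("side");d=camera("top")
a=c["frame"][100:380,180:420];b=d["frame"][200:340,60:300]
cv2.imwrite("pics/p2.png",np.hstack([cv2.resize(a,(400,467)),cv2.resize(b,(400,233)).repeat(1,0) if 0 else cv2.copyMakeBorder(cv2.resize(b,(400,233)),0,234,0,0,0)]))
print(state()["ee_pos"])
E
```

```text
[479.57226136 161.87882862 166.14607147]
```

View pics/p2.png

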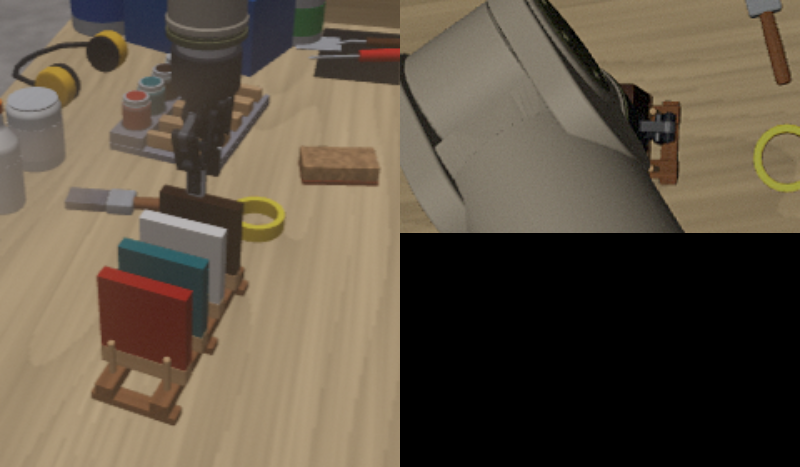

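The side view shows the brown board's top edge at about (200,200) in the crop, with the fingers (196,180) straddling its middle. Lowering.

>>> play_rows(moves=[{"tx": 0, "ty": 0.05, "tz": -0.5, "wx": 0, "wy": 0, "wz": 0}, {"tx": 0, "ty": 0, "tz": -0.5, "wx": 0, "wy": 0, "wz": 0}, {"tx": 0, "ty": 0, "tz": -0.5, "wx": 0, "wy": 0, "wz": 0}, {"tx": 0, "ty": 0, "tz": -0.5, "wx": 0, "wy": 0, "wz": 0}, {"tx": 0, "ty": 0, "tz": -0.5, "wx": 0, "wy": 0, "wz": 0}, {"tx": 0, "ty": 0, "tz": -0.5, "wx": 0, "wy": 0, "wz": 0}])

```text
clock: 7.55
ee_pos: [479.6, 163.6, 105.5]
tool_rot: [0.996, -0.084, -0.0, -0.0]
ft_force: [-0.6, 0.3, -0.6]
gripper_width: 0.482
gripper_force: 0.0
```

>>> play_rows(moves=[{"tx": 0, "ty": 0, "tz": 0, "wx": 0, "wy": 0, "wz": 0}, {"tx": 0, "ty": 0, "tz": 0, "wx": 0, "wy": 0, "wz": 0}, {"tx": 0, "ty": 0, "tz": 0, "wx": 0, "wy": 0, "wz": 0}, {"tx": 0, "ty": 0, "tz": 0, "wx": 0, "wy": 0, "wz": 0}, {"tx": 0, "ty": 0, "tz": 0, "wx": 0, "wy": 0, "wz": 0}], gripper=0)

```text
clock: 8.18
ee_pos: [479.6, 163.6, 106.3]
tool_rot: [0.996, -0.084, 0.0, -0.0]
ft_force: [0.2, -0.5, -2.4]
gripper_width: 0.204
gripper_force: 58.4
```

>>> play_rows(moves=[{"tx": 0, "ty": 0, "tz": 0.4, "wx": 0, "wy": 0, "wz": 0}, {"tx": 0, "ty": 0, "tz": 0.8, "wx": 0, "wy": 0, "wz": 0}, {"tx": 0, "ty": 0, "tz": 1, "wx": 0, "wy": 0, "wz": 0}, {"tx": 0, "ty": 0, "tz": 1, "wx": 0, "wy": 0, "wz": 0}, {"tx": 0, "ty": -0.3, "tz": 1, "wx": 0, "wy": 0, "wz": -0.1}, {"tx": 0.2, "ty": -0.6, "tz": 1, "wx": 0, "wy": 0, "wz": 0}, {"tx": 0.2, "ty": -1, "tz": 1, "wx": 0, "wy": 0, "wz": 0}, {"tx": 0.2, "ty": -1, "tz": 0, "wx": 0, "wy": 0, "wz": 0}])

```text
clock: 9.18
ee_pos: [492.8, 105.7, 233.5]
tool_rot: [0.996, -0.091, 0.002, -0.001]
ft_force: [-0.4, 0.2, -1.9]
gripper_width: 0.205
gripper_force: 58.6
```

>>> play_rows(moves=[{"tx": 0.2, "ty": -1, "tz": 0, "wx": 0, "wy": 0, "wz": 0}, {"tx": 0.2, "ty": -1, "tz": 0, "wx": 0, "wy": 0, "wz": 0}, {"tx": 0.2, "ty": -1, "tz": 0, "wx": 0, "wy": 0, "wz": 0}, {"tx": 0.2, "ty": -1, "tz": 0, "wx": 0, "wy": 0, "wz": 0}, {"tx": 0.2, "ty": -1, "tz": 0, "wx": 0, "wy": 0, "wz": 0}, {"tx": 0.2, "ty": -1, "tz": 0, "wx": 0, "wy": 0, "wz": 0}, {"tx": 0.2, "ty": -1, "tz": 0, "wx": 0, "wy": 0, "wz": 0}, {"tx": 0.2, "ty": -1, "tz": 0, "wx": 0, "wy": 0, "wz": 0}])

```text
clock: 10.18
ee_pos: [524.0, -55.0, 231.5]
tool_rot: [0.996, -0.091, 0.001, -0.0]
ft_force: [0.1, -0.6, -1.2]
gripper_width: 0.202
gripper_force: 58.6
```

>>> play_rows(moves=[{"tx": 0.2, "ty": -1, "tz": 0, "wx": 0, "wy": 0, "wz": 0}, {"tx": 0.2, "ty": -1, "tz": 0, "wx": 0, "wy": 0, "wz": 0}, {"tx": 0.2, "ty": -1, "tz": 0, "wx": 0, "wy": 0, "wz": 0}, {"tx": 0.2, "ty": -1, "tz": 0, "wx": 0, "wy": 0, "wz": 0}, {"tx": 0.2, "ty": -1, "tz": 0, "wx": 0, "wy": 0, "wz": 0}, {"tx": 0.2, "ty": -1, "tz": 0, "wx": 0, "wy": 0, "wz": 0}, {"tx": 0.2, "ty": -1, "tz": 0, "wx": 0, "wy": 0, "wz": 0}, {"tx": 0, "ty": -1, "tz": 0, "wx": 0, "wy": 0, "wz": 0}])

```text
clock: 11.18
ee_pos: [551.9, -215.6, 230.1]
tool_rot: [0.996, -0.091, -0.0, -0.0]
ft_force: [0.3, 0.1, -2.0]
gripper_width: 0.204
gripper_force: 58.5
```

>>> play_rows(moves=[{"tx": 0, "ty": -1, "tz": 0, "wx": 0, "wy": 0, "wz": 0}, {"tx": 0, "ty": -1, "tz": 0, "wx": 0, "wy": 0, "wz": 0}, {"tx": 0, "ty": -1, "tz": -0.5, "wx": 0, "wy": 0, "wz": 0}, {"tx": 0, "ty": -0.42, "tz": -1, "wx": 0, "wy": 0, "wz": 0}, {"tx": 0, "ty": 0, "tz": -1, "wx": 0, "wy": 0, "wz": 0}, {"tx": 0, "ty": 0, "tz": -1, "wx": 0, "wy": 0, "wz": 0}, {"tx": 0, "ty": 0, "tz": -0.8, "wx": 0, "wy": 0, "wz": 0}, {"tx": 0, "ty": 0, "tz": 0, "wx": 0, "wy": 0, "wz": 0}])

```text
clock: 12.18
ee_pos: [550.6, -282.0, 142.0]
tool_rot: [0.996, -0.091, -0.002, -0.001]
ft_force: [0.0, 0.2, -1.3]
gripper_width: 0.202
gripper_force: 58.5
```

```bash
python3 - <<'E'
from h import *
np.set_printoptions(precision=1,suppress=True)
c=camera("side");d=camera("top")
b=c["frame"][60:260,200:400];a=d["frame"][120:280,320:520]
cv2.imwrite("pics/p3.png",np.hstack([cv2.resize(a,(500,400)),cv2.resize(b,(300,300)).copy() if 0 else cv2.resize(b,(300,400))]))
print(state()["ee_pos"])
for n,x in(("side",c),("top",d)):
    W=cloud(x);m=masks_of("sample_brown",x)
    for k in m[:1]:
        P=W[k["pixels"]];P=P[~np.isnan(P[:,0])];print(n,k["confidence"],len(P),np.percentile(P,[2,50,98],axis=0))
    m=masks_of("sample_rack",x)
    if m:
        P=W[m[0]["pixels"]];P=P[~np.isnan(P[:,0])]
        T=P[(P[:,2]>36)&(P[:,2]<46)]
        # to rack frame about nominal
        q=(T[:,:2]-[556.4,-256.5])@np.array([[.9836,.1805],[-.1805,.9836]])
        h=np.histogram(q[:,1],bins=np.arange(-130,131,4)); print(n,list(zip(h[1][:-1].astype(int),h[0])))
E
```

```text
[ 551.9 -282.7  144.5]
side 0.93 1301 [[ 505.5 -284.6   71.2]
 [ 547.3 -273.5  124.7]
 [ 602.3 -263.6  186.8]]
side [(np.int64(-130), np.int64(0)), (np.int64(-126), np.int64(0)), (np.int64(-122), np.int64(0)), (np.int64(-118), np.int64(0)), (np.int64(-114), np.int64(4)), (np.int64(-110), np.int64(6)), (np.int64(-106), np.int64(14)), (np.int64(-102), np.int64(12)), (np.int64(-98), np.int64(0)), (np.int64(-94), np.int64(0)), (np.int64(-90), np.int64(0)), (np.int64(-86), np.int64(0)), (np.int64(-82), np.int64(0)), (np.int64(-78), np.int64(0)), (np.int64(-74), np.int64(2)), (np.int64(-70), np.int64(4)), (np.int64(-66), np.int64(19)), (np.int64(-62), np.int64(27)), (np.int64(-58), np.int64(30)), (np.int64(-54), np.int64(38)), (np.int64(-50), np.int64(39)), (np.int64(-46), np.int64(34)), (np.int64(-42), np.int64(11)), (np.int64(-38), np.int64(1)), (np.int64(-34), np.int64(2)), (np.int64(-30), np.int64(1)), (np.int64(-26), np.int64(1)), (np.int64(-22), np.int64(0)), (np.int64(-18), np.int64(1)), (np.int64(-14), np.int64(7)), (np.int64(-10), np.int64(25)), (np.int64(-6), np.int64(30)), (np.i
[... 2335 characters left out ...]
(0)), (np.int64(38), np.int64(3)), (np.int64(42), np.int64(71)), (np.int64(46), np.int64(125)), (np.int64(50), np.int64(124)), (np.int64(54), np.int64(124)), (np.int64(58), np.int64(118)), (np.int64(62), np.int64(123)), (np.int64(66), np.int64(43)), (np.int64(70), np.int64(2)), (np.int64(74), np.int64(1)), (np.int64(78), np.int64(5)), (np.int64(82), np.int64(3)), (np.int64(86), np.int64(1)), (np.int64(90), np.int64(2)), (np.int64(94), np.int64(4)), (np.int64(98), np.int64(121)), (np.int64(102), np.int64(125)), (np.int64(106), np.int64(134)), (np.int64(110), np.int64(58)), (np.int64(114), np.int64(13)), (np.int64(118), np.int64(12)), (np.int64(122), np.int64(5)), (np.int64(126), np.int64(0))]
```

View pics/p3.png

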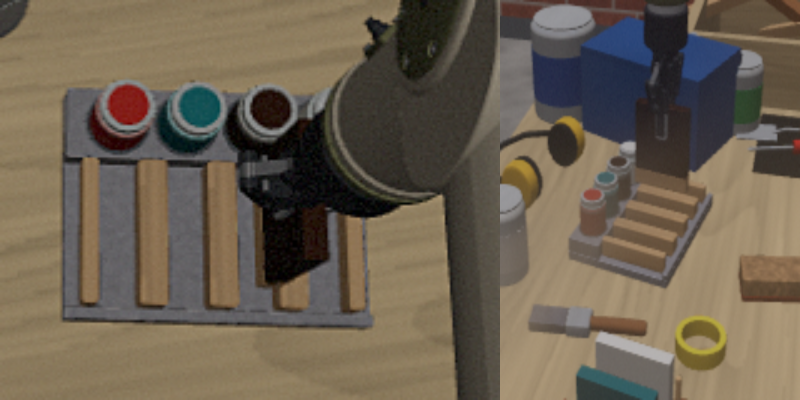

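Top crop: the board hangs over slot 3 (in front of the brown jar, crop (265,110)). The side crop agrees: it is upright and aligned with the slot. Cleat positions match my nominal frame within 1.5 mm. Lowering.

>>> play_rows(moves=[{"tx": 0, "ty": -0.06, "tz": -0.7, "wx": 0, "wy": 0, "wz": 0}, {"tx": 0, "ty": 0, "tz": -0.7, "wx": 0, "wy": 0, "wz": 0}, {"tx": 0, "ty": 0, "tz": -0.6, "wx": 0, "wy": 0, "wz": 0}, {"tx": 0, "ty": 0, "tz": -0.4, "wx": 0, "wy": 0, "wz": 0}, {"tx": 0, "ty": 0, "tz": -0.2, "wx": 0, "wy": 0, "wz": 0}, {"tx": 0, "ty": 0, "tz": -0.1, "wx": 0, "wy": 0, "wz": 0}, {"tx": 0, "ty": 0, "tz": -0.07, "wx": 0, "wy": 0, "wz": 0}, {"tx": 0, "ty": 0, "tz": 0, "wx": 0, "wy": 0, "wz": 0}])

```text
clock: 13.48
ee_pos: [551.7, -284.1, 89.1]
tool_rot: [0.996, -0.091, 0.0, 0.0]
ft_force: [0.4, -0.4, -1.8]
gripper_width: 0.206
gripper_force: 58.5
```

>>> play_rows(moves=[{"tx": 0, "ty": 0, "tz": -0.05, "wx": 0, "wy": 0, "wz": 0}, {"tx": 0, "ty": 0, "tz": 0, "wx": 0, "wy": 0, "wz": 0}])

```text
clock: 13.72
ee_pos: [551.7, -284.1, 88.0]
tool_rot: [0.996, -0.091, 0.0, 0.0]
ft_force: [-0.9, -0.0, -2.2]
gripper_width: 0.204
gripper_force: 58.7
```

>>> play_rows(moves=[{"tx": 0, "ty": 0, "tz": -0.05, "wx": 0, "wy": 0, "wz": 0}, {"tx": 0, "ty": 0, "tz": 0, "wx": 0, "wy": 0, "wz": 0}])

```text
clock: 13.98
ee_pos: [551.9, -284.1, 88.0]
tool_rot: [0.996, -0.091, 0.0, 0.0]
ft_force: [-3.0, 1.7, 5.5]
gripper_width: 0.204
gripper_force: 59.7
```

>>> play_rows(moves=[{"tx": 0, "ty": 0, "tz": 0, "wx": 0, "wy": 0, "wz": 0}, {"tx": 0, "ty": 0, "tz": 0, "wx": 0, "wy": 0, "wz": 0}, {"tx": 0, "ty": 0, "tz": 0, "wx": 0, "wy": 0, "wz": 0}, {"tx": 0, "ty": 0, "tz": 0.4, "wx": 0, "wy": 0, "wz": 0}, {"tx": 0, "ty": 0, "tz": 1, "wx": 0, "wy": 0, "wz": 0}, {"tx": 0, "ty": 0, "tz": 1, "wx": 0, "wy": 0, "wz": 0}, {"tx": 0, "ty": 0, "tz": 1, "wx": 0, "wy": 0, "wz": 0}, {"tx": 0, "ty": 1, "tz": 1, "wx": 0, "wy": 0, "wz": 0.1}], gripper=0.48)

```text
clock: 14.98
ee_pos: [551.1, -265.1, 176.0]
tool_rot: [0.996, -0.085, 0.0, 0.0]
ft_force: [0.1, -0.0, -0.7]
gripper_width: 0.484
gripper_force: 0.0
```

>>> play_rows(moves=[{"tx": -0.15, "ty": 1, "tz": 1, "wx": 0, "wy": 0, "wz": 0}, {"tx": -0.15, "ty": 1, "tz": 0, "wx": 0, "wy": 0, "wz": 0}, {"tx": -0.15, "ty": 1, "tz": 0, "wx": 0, "wy": 0, "wz": 0}, {"tx": -0.15, "ty": 1, "tz": 0, "wx": 0, "wy": 0, "wz": 0}, {"tx": -0.15, "ty": 1, "tz": 0, "wx": 0, "wy": 0, "wz": 0}, {"tx": -0.15, "ty": 1, "tz": 0, "wx": 0, "wy": 0, "wz": 0}, {"tx": -0.15, "ty": 1, "tz": 0, "wx": 0, "wy": 0, "wz": 0}, {"tx": -0.15, "ty": 1, "tz": 0, "wx": 0, "wy": 0, "wz": 0}])

```text
clock: 15.98
ee_pos: [527.4, -102.6, 194.9]
tool_rot: [0.996, -0.084, 0.0, -0.0]
ft_force: [0.7, 0.3, -0.6]
gripper_width: 0.481
gripper_force: 0.0
```

>>> play_rows(moves=[{"tx": -0.15, "ty": 1, "tz": 0, "wx": 0, "wy": 0, "wz": 0}, {"tx": -0.15, "ty": 1, "tz": 0, "wx": 0, "wy": 0, "wz": 0}, {"tx": -0.15, "ty": 1, "tz": 0, "wx": 0, "wy": 0, "wz": 0}, {"tx": -0.15, "ty": 1, "tz": 0, "wx": 0, "wy": 0, "wz": 0}, {"tx": -0.15, "ty": 1, "tz": 0, "wx": 0, "wy": 0, "wz": 0}, {"tx": -0.15, "ty": 1, "tz": 0, "wx": 0, "wy": 0, "wz": 0}, {"tx": -0.15, "ty": 1, "tz": 0, "wx": 0, "wy": 0, "wz": 0}, {"tx": -0.15, "ty": 1, "tz": 0, "wx": 0, "wy": 0, "wz": 0}])

```text
clock: 16.98
ee_pos: [503.3, 57.3, 194.9]
tool_rot: [0.996, -0.084, 0.0, 0.0]
ft_force: [-0.2, -0.4, -0.6]
gripper_width: 0.48
gripper_force: 0.0
```

```bash
python3 - <<'E'
from h import *
np.set_printoptions(precision=1,suppress=True)
print(state()["ee_pos"])
d=camera("top");s=camera("side");W=cloud(d)
a=d["frame"][120:280,320:520];b=s["frame"][60:260,200:400]
cv2.imwrite("pics/p4.png",np.hstack([cv2.resize(a,(500,400)),cv2.resize(b,(300,400))]))
for x in(d,s):
    W=cloud(x);m=masks_of("sample_brown",x)
    P=W[m[0]["pixels"]];P=P[~np.isnan(P[:,0])];T=P[(P[:,2]>122)&(P[:,2]<142)]
    print(m[0]["confidence"],np.percentile(P[:,2],[3,97]),[np.round(v,1) for v in rect(T)])
E
```

```text
[503.3  57.3 194.9]
0.6 [ 21.  134.8] [array([ 552.8, -285.2]), array([ 20. , 100.2]), np.float64(79.6)]
0.65 [ 37.6 133.1] [array([ 516.4, -274.7]), array([18.5, 19.3]), np.float64(0.5)]
```

View pics/p4.png

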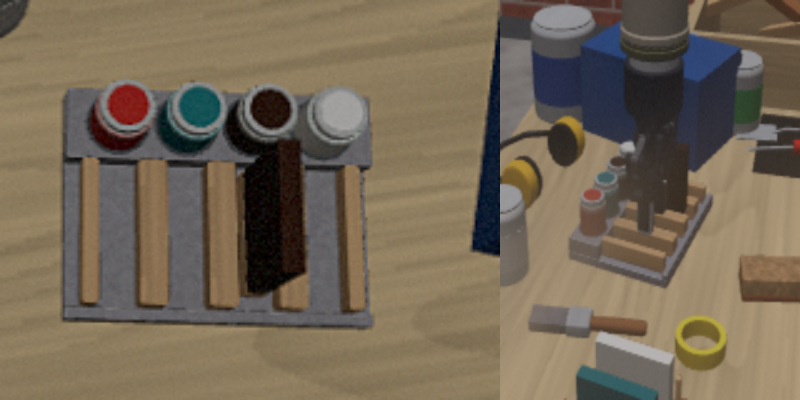

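Brown stands upright in slot 3, in front of the brown jar (crop (270,215)), and is centred. Next is white.

>>> play_rows(moves=[{"tx": -0.1, "ty": 1, "tz": 0, "wx": 0, "wy": 0, "wz": 0}, {"tx": -0.1, "ty": 1, "tz": 0, "wx": 0, "wy": 0, "wz": 0}, {"tx": -0.1, "ty": 1, "tz": 0, "wx": 0, "wy": 0, "wz": 0}, {"tx": -0.1, "ty": 1, "tz": 0, "wx": 0, "wy": 0, "wz": 0}, {"tx": -0.1, "ty": 1, "tz": 0, "wx": 0, "wy": 0, "wz": 0}, {"tx": -0.1, "ty": 1, "tz": 0, "wx": 0, "wy": 0, "wz": 0}, {"tx": -0.1, "ty": 1, "tz": 0, "wx": 0, "wy": 0, "wz": 0}, {"tx": 0, "ty": 1, "tz": 0, "wx": 0, "wy": 0, "wz": 0}])

```text
clock: 18.18
ee_pos: [490.2, 215.2, 194.8]
tool_rot: [0.996, -0.085, 0.0, 0.0]
ft_force: [0.3, -0.4, 0.4]
gripper_width: 0.48
gripper_force: 0.0
```

>>> play_rows(moves=[{"tx": 0, "ty": 0.04, "tz": 0, "wx": 0, "wy": 0, "wz": 0}, {"tx": 0, "ty": 0, "tz": -0.75, "wx": 0, "wy": 0, "wz": 0}, {"tx": 0, "ty": 0, "tz": -0.75, "wx": 0, "wy": 0, "wz": 0}, {"tx": 0, "ty": 0, "tz": -0.75, "wx": 0, "wy": 0, "wz": 0}, {"tx": 0, "ty": 0, "tz": -0.75, "wx": 0, "wy": 0, "wz": 0}, {"tx": 0, "ty": 0, "tz": -0.75, "wx": 0, "wy": 0, "wz": 0}, {"tx": 0, "ty": 0, "tz": -0.7, "wx": 0, "wy": 0, "wz": 0}, {"tx": 0, "ty": 0, "tz": 0, "wx": 0, "wy": 0, "wz": 0}])

```text
clock: 19.18
ee_pos: [488.9, 216.5, 104.5]
tool_rot: [0.996, -0.084, -0.001, 0.0]
ft_force: [0.7, 0.0, 0.1]
gripper_width: 0.479
gripper_force: 0.0
```

>>> play_rows(moves=[{"tx": 0, "ty": 0, "tz": 0, "wx": 0, "wy": 0, "wz": 0}, {"tx": 0, "ty": 0, "tz": 0, "wx": 0, "wy": 0, "wz": 0}, {"tx": 0, "ty": 0, "tz": 0, "wx": 0, "wy": 0, "wz": 0}, {"tx": 0, "ty": 0, "tz": 0, "wx": 0, "wy": 0, "wz": 0}, {"tx": 0, "ty": 0, "tz": 0, "wx": 0, "wy": 0, "wz": 0}], gripper=0)

```text
clock: 19.8
ee_pos: [490.1, 217.1, 106.5]
tool_rot: [0.996, -0.084, 0.001, -0.0]
ft_force: [-0.5, -0.1, 5.9]
gripper_width: 0.208
gripper_force: 59.3
```

>>> play_rows(moves=[{"tx": 0, "ty": 0, "tz": 0.4, "wx": 0, "wy": 0, "wz": 0}, {"tx": 0, "ty": 0, "tz": 0.8, "wx": 0, "wy": 0, "wz": 0}, {"tx": 0, "ty": 0, "tz": 1, "wx": 0, "wy": 0, "wz": 0}, {"tx": 0, "ty": 0, "tz": 1, "wx": 0, "wy": 0, "wz": 0}, {"tx": 0, "ty": -0.3, "tz": 1, "wx": 0, "wy": 0, "wz": -0.1}, {"tx": 0.1, "ty": -0.6, "tz": 1, "wx": 0, "wy": 0, "wz": 0}, {"tx": 0.1, "ty": -1, "tz": 1, "wx": 0, "wy": 0, "wz": 0}, {"tx": 0.1, "ty": -1, "tz": 0, "wx": 0, "wy": 0, "wz": 0}])

```text
clock: 20.8
ee_pos: [496.4, 158.9, 232.7]
tool_rot: [0.996, -0.091, 0.002, -0.001]
ft_force: [0.4, 0.2, -1.1]
gripper_width: 0.203
gripper_force: 58.5
```

>>> play_rows(moves=[{"tx": 0.1, "ty": -1, "tz": 0, "wx": 0, "wy": 0, "wz": 0}, {"tx": 0.1, "ty": -1, "tz": 0, "wx": 0, "wy": 0, "wz": 0}, {"tx": 0.1, "ty": -1, "tz": 0, "wx": 0, "wy": 0, "wz": 0}, {"tx": 0.1, "ty": -1, "tz": 0, "wx": 0, "wy": 0, "wz": 0}, {"tx": 0.1, "ty": -1, "tz": 0, "wx": 0, "wy": 0, "wz": 0}, {"tx": 0.1, "ty": -1, "tz": 0, "wx": 0, "wy": 0, "wz": 0}, {"tx": 0.1, "ty": -1, "tz": 0, "wx": 0, "wy": 0, "wz": 0}, {"tx": 0.1, "ty": -1, "tz": 0, "wx": 0, "wy": 0, "wz": 0}])

```text
clock: 21.8
ee_pos: [511.6, -1.7, 230.8]
tool_rot: [0.996, -0.091, 0.0, -0.0]
ft_force: [-0.7, -0.2, -0.7]
gripper_width: 0.205
gripper_force: 58.5
```

>>> play_rows(moves=[{"tx": 0.1, "ty": -1, "tz": 0, "wx": 0, "wy": 0, "wz": 0}, {"tx": 0.1, "ty": -1, "tz": 0, "wx": 0, "wy": 0, "wz": 0}, {"tx": 0.1, "ty": -1, "tz": 0, "wx": 0, "wy": 0, "wz": 0}, {"tx": 0.1, "ty": -1, "tz": 0, "wx": 0, "wy": 0, "wz": 0}, {"tx": 0.1, "ty": -1, "tz": 0, "wx": 0, "wy": 0, "wz": 0}, {"tx": 0.1, "ty": -1, "tz": 0, "wx": 0, "wy": 0, "wz": 0}, {"tx": 0.1, "ty": -1, "tz": 0, "wx": 0, "wy": 0, "wz": 0}, {"tx": 0.1, "ty": -1, "tz": 0, "wx": 0, "wy": 0, "wz": 0}])

```text
clock: 22.8
ee_pos: [527.7, -162.5, 229.9]
tool_rot: [0.996, -0.091, -0.0, -0.0]
ft_force: [0.7, 0.4, -1.0]
gripper_width: 0.2
gripper_force: 58.5
```

>>> play_rows(moves=[{"tx": 0.1, "ty": -1, "tz": 0, "wx": 0, "wy": 0, "wz": 0}, {"tx": 0.1, "ty": -1, "tz": 0, "wx": 0, "wy": 0, "wz": 0}, {"tx": 0.1, "ty": -1, "tz": 0, "wx": 0, "wy": 0, "wz": 0}, {"tx": 0.1, "ty": -1, "tz": 0, "wx": 0, "wy": 0, "wz": 0}, {"tx": 0.1, "ty": -1, "tz": 0, "wx": 0, "wy": 0, "wz": 0}, {"tx": 0.1, "ty": -1, "tz": 0, "wx": 0, "wy": 0, "wz": 0}, {"tx": 0.1, "ty": -1, "tz": 0, "wx": 0, "wy": 0, "wz": 0}, {"tx": 0, "ty": 0, "tz": 0, "wx": 0, "wy": 0, "wz": 0}])

```text
clock: 23.8
ee_pos: [541.1, -303.5, 229.4]
tool_rot: [0.996, -0.093, -0.0, 0.0]
ft_force: [-0.9, 0.3, -1.8]
gripper_width: 0.203
gripper_force: 58.5
```

>>> play_rows(moves=[{"tx": 0, "ty": -1, "tz": 0, "wx": 0, "wy": 0, "wz": 0}, {"tx": 0, "ty": -0.78, "tz": 0, "wx": 0, "wy": 0, "wz": 0}, {"tx": 0, "ty": 0, "tz": -0.7, "wx": 0, "wy": 0, "wz": 0}, {"tx": 0, "ty": 0, "tz": -1, "wx": 0, "wy": 0, "wz": 0}, {"tx": 0, "ty": 0, "tz": -1, "wx": 0, "wy": 0, "wz": 0}, {"tx": 0, "ty": 0, "tz": -1, "wx": 0, "wy": 0, "wz": 0}, {"tx": 0, "ty": 0, "tz": -0.6, "wx": 0, "wy": 0, "wz": 0}, {"tx": 0, "ty": 0, "tz": 0, "wx": 0, "wy": 0, "wz": 0}])

```text
clock: 24.8
ee_pos: [541.1, -336.0, 142.5]
tool_rot: [0.996, -0.091, -0.001, -0.001]
ft_force: [0.7, -0.7, -1.2]
gripper_width: 0.203
gripper_force: 58.6
```

```bash
python3 - <<'E'
from h import *
np.set_printoptions(precision=1,suppress=True)
print(state()["ee_pos"])
d=camera("top");s=camera("side")
for x in(d,s):
    W=cloud(x);m=masks_of("sample_white",x)
    if m:
        P=W[m[0]["pixels"]];P=P[~np.isnan(P[:,0])]
        q=(P[:,:2]-[541.2,-339.1])@np.array([[.9836,.1805],[-.1805,.9836]])
        print(m[0]["confidence"],np.percentile(q,[2,25,50,75,98],axis=0),np.percentile(P[:,2],[3,97]))
E
```

```text
[ 541.1 -336.   142.5]
0.94 [[-51.4  -7.1]
 [-41.7   6.1]
 [-26.7  11. ]
 [ -8.4  11.9]
 [ 48.4  13.2]] [ 72.3 188.7]
0.98 [[ -47.8 -148.3]
 [ -36.5    8.6]
 [ -14.    11.1]
 [  24.1   13. ]
 [  49.1   19.3]] [ 75.4 188.3]
```

>>> play_rows(moves=[{"tx": 0, "ty": -0.07, "tz": -0.7, "wx": 0, "wy": 0, "wz": 0}, {"tx": 0, "ty": 0, "tz": -0.7, "wx": 0, "wy": 0, "wz": 0}, {"tx": 0, "ty": 0, "tz": -0.6, "wx": 0, "wy": 0, "wz": 0}, {"tx": 0, "ty": 0, "tz": -0.4, "wx": 0, "wy": 0, "wz": 0}, {"tx": 0, "ty": 0, "tz": -0.15, "wx": 0, "wy": 0, "wz": 0}, {"tx": 0, "ty": 0, "tz": -0.1, "wx": 0, "wy": 0, "wz": 0}, {"tx": 0, "ty": 0, "tz": 0, "wx": 0, "wy": 0, "wz": 0}])

```text
clock: 25.88
ee_pos: [541.8, -338.3, 91.2]
tool_rot: [0.996, -0.091, 0.0, 0.0]
ft_force: [0.6, -0.6, -1.6]
gripper_width: 0.208
gripper_force: 58.6
```

>>> play_rows(moves=[{"tx": 0, "ty": 0, "tz": -0.1, "wx": 0, "wy": 0, "wz": 0}, {"tx": 0, "ty": 0, "tz": -0.05, "wx": 0, "wy": 0, "wz": 0}, {"tx": 0, "ty": 0, "tz": 0, "wx": 0, "wy": 0, "wz": 0}])

```text
clock: 26.25
ee_pos: [541.8, -338.2, 88.6]
tool_rot: [0.996, -0.091, 0.0, 0.0]
ft_force: [-2.2, 0.8, 4.5]
gripper_width: 0.207
gripper_force: 59.3
```

>>> play_rows(moves=[{"tx": 0, "ty": 0, "tz": 0, "wx": 0, "wy": 0, "wz": 0}, {"tx": 0, "ty": 0, "tz": 0, "wx": 0, "wy": 0, "wz": 0}, {"tx": 0, "ty": 0, "tz": 0, "wx": 0, "wy": 0, "wz": 0}, {"tx": 0, "ty": 0, "tz": 0.4, "wx": 0, "wy": 0, "wz": 0}, {"tx": 0, "ty": 0, "tz": 1, "wx": 0, "wy": 0, "wz": 0}, {"tx": 0, "ty": 0, "tz": 1, "wx": 0, "wy": 0, "wz": 0}, {"tx": 0, "ty": 0, "tz": 1, "wx": 0, "wy": 0, "wz": 0}, {"tx": 0, "ty": 0, "tz": 1, "wx": 0, "wy": 0, "wz": 0.1}], gripper=0.48)

```text
clock: 27.25
ee_pos: [541.7, -338.2, 177.2]
tool_rot: [0.996, -0.084, 0.0, 0.0]
ft_force: [-0.1, 0.6, -0.9]
gripper_width: 0.478
gripper_force: 0.0
```

>>> play_rows(moves=[{"tx": -0.08, "ty": 1, "tz": 1, "wx": 0, "wy": 0, "wz": 0}, {"tx": -0.08, "ty": 1, "tz": 0, "wx": 0, "wy": 0, "wz": 0}, {"tx": -0.08, "ty": 1, "tz": 0, "wx": 0, "wy": 0, "wz": 0}, {"tx": -0.08, "ty": 1, "tz": 0, "wx": 0, "wy": 0, "wz": 0}, {"tx": -0.08, "ty": 1, "tz": 0, "wx": 0, "wy": 0, "wz": 0}, {"tx": -0.08, "ty": 1, "tz": 0, "wx": 0, "wy": 0, "wz": 0}, {"tx": -0.08, "ty": 1, "tz": 0, "wx": 0, "wy": 0, "wz": 0}, {"tx": -0.08, "ty": 1, "tz": 0, "wx": 0, "wy": 0, "wz": 0}])

```text
clock: 28.25
ee_pos: [528.7, -176.9, 195.9]
tool_rot: [0.996, -0.084, 0.0, -0.0]
ft_force: [0.2, -0.1, -0.1]
gripper_width: 0.48
gripper_force: 0.0
```

>>> play_rows(moves=[{"tx": -0.08, "ty": 1, "tz": 0, "wx": 0, "wy": 0, "wz": 0}, {"tx": -0.08, "ty": 1, "tz": 0, "wx": 0, "wy": 0, "wz": 0}, {"tx": -0.08, "ty": 1, "tz": 0, "wx": 0, "wy": 0, "wz": 0}, {"tx": -0.08, "ty": 1, "tz": 0, "wx": 0, "wy": 0, "wz": 0}, {"tx": -0.08, "ty": 1, "tz": 0, "wx": 0, "wy": 0, "wz": 0}, {"tx": -0.08, "ty": 1, "tz": 0, "wx": 0, "wy": 0, "wz": 0}, {"tx": -0.08, "ty": 1, "tz": 0, "wx": 0, "wy": 0, "wz": 0}, {"tx": -0.08, "ty": 1, "tz": 0, "wx": 0, "wy": 0, "wz": 0}])

```text
clock: 29.25
ee_pos: [515.8, -16.8, 195.9]
tool_rot: [0.996, -0.084, 0.0, -0.0]
ft_force: [-0.5, -0.5, 0.3]
gripper_width: 0.473
gripper_force: 0.0
```

>>> play_rows(moves=[{"tx": -0.08, "ty": 1, "tz": 0, "wx": 0, "wy": 0, "wz": 0}, {"tx": -0.08, "ty": 1, "tz": 0, "wx": 0, "wy": 0, "wz": 0}, {"tx": -0.08, "ty": 1, "tz": 0, "wx": 0, "wy": 0, "wz": 0}, {"tx": -0.08, "ty": 1, "tz": 0, "wx": 0, "wy": 0, "wz": 0}, {"tx": -0.08, "ty": 1, "tz": 0, "wx": 0, "wy": 0, "wz": 0}, {"tx": -0.08, "ty": 1, "tz": 0, "wx": 0, "wy": 0, "wz": 0}, {"tx": -0.08, "ty": 1, "tz": 0, "wx": 0, "wy": 0, "wz": 0}, {"tx": -0.08, "ty": 1, "tz": 0, "wx": 0, "wy": 0, "wz": 0}])

```text
clock: 30.25
ee_pos: [502.8, 143.1, 195.9]
tool_rot: [0.996, -0.084, 0.0, -0.0]
ft_force: [0.1, 0.3, 0.2]
gripper_width: 0.48
gripper_force: 0.0
```

```bash
python3 - <<'E'
from h import *
np.set_printoptions(precision=1,suppress=True)
print(state()["ee_pos"])
d=camera("top")
W=cloud(d)
for k in("white","brown"):
    m=masks_of("sample_"+k,d)
    if m:
        P=W[m[0]["pixels"]];P=P[~np.isnan(P[:,0])];T=P[(P[:,2]>122)&(P[:,2]<142)]
        print(k,m[0]["confidence"],np.percentile(P[:,2],[3,97]),[np.round(v,1) for v in rect(T)])
E
```

```text
[502.8 143.1 195.9]
white 0.86 [ 25.5 134.8] [array([ 541.2, -338.3]), array([ 20.2, 100.6]), np.float64(80.2)]
brown 0.58 [ 22.7 134.7] [array([ 552.5, -285.1]), array([19.5, 99.8]), np.float64(79.4)]
```

>>> play_rows(moves=[{"tx": -0.04, "ty": 1, "tz": 0, "wx": 0, "wy": 0, "wz": 0}, {"tx": -0.04, "ty": 1, "tz": 0, "wx": 0, "wy": 0, "wz": 0}, {"tx": -0.04, "ty": 1, "tz": 0, "wx": 0, "wy": 0, "wz": 0}, {"tx": -0.04, "ty": 1, "tz": 0, "wx": 0, "wy": 0, "wz": 0}, {"tx": -0.04, "ty": 1, "tz": 0, "wx": 0, "wy": 0, "wz": 0}, {"tx": 0, "ty": 1, "tz": 0, "wx": 0, "wy": 0, "wz": 0}, {"tx": 0, "ty": 0.53, "tz": 0, "wx": 0, "wy": 0, "wz": 0}, {"tx": 0, "ty": 0, "tz": 0, "wx": 0, "wy": 0, "wz": 0}])

```text
clock: 31.4
ee_pos: [499.2, 272.4, 195.7]
tool_rot: [0.996, -0.084, -0.0, 0.0]
ft_force: [0.3, -0.3, 0.5]
gripper_width: 0.474
gripper_force: 0.0
```

>>> play_rows(moves=[{"tx": 0, "ty": 0, "tz": -0.75, "wx": 0, "wy": 0, "wz": 0}, {"tx": 0, "ty": 0, "tz": -0.75, "wx": 0, "wy": 0, "wz": 0}, {"tx": 0, "ty": 0, "tz": -0.75, "wx": 0, "wy": 0, "wz": 0}, {"tx": 0, "ty": 0, "tz": -0.75, "wx": 0, "wy": 0, "wz": 0}, {"tx": 0, "ty": 0, "tz": -0.75, "wx": 0, "wy": 0, "wz": 0}, {"tx": 0, "ty": 0, "tz": -0.75, "wx": 0, "wy": 0, "wz": 0}, {"tx": 0, "ty": 0, "tz": 0, "wx": 0, "wy": 0, "wz": 0}, {"tx": 0, "ty": 0, "tz": 0, "wx": 0, "wy": 0, "wz": 0}])

```text
clock: 32.4
ee_pos: [499.2, 272.5, 105.6]
tool_rot: [0.996, -0.084, -0.0, 0.0]
ft_force: [-0.6, 0.3, -0.6]
gripper_width: 0.482
gripper_force: 0.0
```

>>> play_rows(moves=[{"tx": 0, "ty": 0, "tz": 0, "wx": 0, "wy": 0, "wz": 0}, {"tx": 0, "ty": 0, "tz": 0, "wx": 0, "wy": 0, "wz": 0}, {"tx": 0, "ty": 0, "tz": 0, "wx": 0, "wy": 0, "wz": 0}, {"tx": 0, "ty": 0, "tz": 0, "wx": 0, "wy": 0, "wz": 0}, {"tx": 0, "ty": 0, "tz": 0, "wx": 0, "wy": 0, "wz": 0}], gripper=0)

```text
clock: 33.02
ee_pos: [499.2, 272.4, 105.9]
tool_rot: [0.996, -0.084, 0.0, -0.0]
ft_force: [-0.3, 0.3, -0.5]
gripper_width: 0.201
gripper_force: 60.3
```

>>> play_rows(moves=[{"tx": 0, "ty": 0, "tz": 0.4, "wx": 0, "wy": 0, "wz": 0}, {"tx": 0, "ty": 0, "tz": 0.8, "wx": 0, "wy": 0, "wz": 0}, {"tx": 0, "ty": 0, "tz": 1, "wx": 0, "wy": 0, "wz": 0}, {"tx": 0, "ty": 0, "tz": 1, "wx": 0, "wy": 0, "wz": 0}, {"tx": 0, "ty": -0.3, "tz": 1, "wx": 0, "wy": 0, "wz": -0.1}, {"tx": 0.1, "ty": -0.6, "tz": 1, "wx": 0, "wy": 0, "wz": 0}, {"tx": 0.1, "ty": -1, "tz": 1, "wx": 0, "wy": 0, "wz": 0}, {"tx": 0.1, "ty": -1, "tz": 0, "wx": 0, "wy": 0, "wz": 0}])

```text
clock: 34.02
ee_pos: [506.3, 213.4, 232.6]
tool_rot: [0.996, -0.091, 0.002, -0.001]
ft_force: [1.7, -0.3, -1.4]
gripper_width: 0.199
gripper_force: 60.3
```

>>> play_rows(moves=[{"tx": 0.15, "ty": -1, "tz": 0, "wx": 0, "wy": 0, "wz": 0}, {"tx": 0.15, "ty": -1, "tz": 0, "wx": 0, "wy": 0, "wz": 0}, {"tx": 0.15, "ty": -1, "tz": 0, "wx": 0, "wy": 0, "wz": 0}, {"tx": 0.15, "ty": -1, "tz": 0, "wx": 0, "wy": 0, "wz": 0}, {"tx": 0.15, "ty": -1, "tz": 0, "wx": 0, "wy": 0, "wz": 0}, {"tx": 0.15, "ty": -1, "tz": 0, "wx": 0, "wy": 0, "wz": 0}, {"tx": 0.15, "ty": -1, "tz": 0, "wx": 0, "wy": 0, "wz": 0}, {"tx": 0.15, "ty": -1, "tz": 0, "wx": 0, "wy": 0, "wz": 0}])

```text
clock: 35.02
ee_pos: [529.2, 52.7, 230.7]
tool_rot: [0.996, -0.092, 0.0, 0.0]
ft_force: [-0.3, -0.6, -1.7]
gripper_width: 0.199
gripper_force: 60.3
```

>>> play_rows(moves=[{"tx": 0.15, "ty": -1, "tz": 0, "wx": 0, "wy": 0, "wz": 0}, {"tx": 0.15, "ty": -1, "tz": 0, "wx": 0, "wy": 0, "wz": 0}, {"tx": 0.15, "ty": -1, "tz": 0, "wx": 0, "wy": 0, "wz": 0}, {"tx": 0.15, "ty": -1, "tz": 0, "wx": 0, "wy": 0, "wz": 0}, {"tx": 0.15, "ty": -1, "tz": 0, "wx": 0, "wy": 0, "wz": 0}, {"tx": 0.15, "ty": -1, "tz": 0, "wx": 0, "wy": 0, "wz": 0}, {"tx": 0.15, "ty": -1, "tz": 0, "wx": 0, "wy": 0, "wz": 0}, {"tx": 0.15, "ty": -1, "tz": 0, "wx": 0, "wy": 0, "wz": 0}])

```text
clock: 36.02
ee_pos: [553.4, -106.9, 229.9]
tool_rot: [0.996, -0.091, 0.0, -0.0]
ft_force: [-0.5, -0.4, -1.3]
gripper_width: 0.208
gripper_force: 60.3
```

>>> play_rows(moves=[{"tx": 0.1, "ty": -1, "tz": 0, "wx": 0, "wy": 0, "wz": 0}, {"tx": 0.1, "ty": -1, "tz": 0, "wx": 0, "wy": 0, "wz": 0}, {"tx": 0.1, "ty": -1, "tz": 0, "wx": 0, "wy": 0, "wz": 0}, {"tx": 0.1, "ty": -1, "tz": 0, "wx": 0, "wy": 0, "wz": 0}, {"tx": 0, "ty": -1, "tz": 0, "wx": 0, "wy": 0, "wz": 0}, {"tx": 0, "ty": -1, "tz": 0, "wx": 0, "wy": 0, "wz": 0}, {"tx": 0, "ty": -0.17, "tz": -0.5, "wx": 0, "wy": 0, "wz": 0}, {"tx": 0, "ty": 0, "tz": 0, "wx": 0, "wy": 0, "wz": 0}])

```text
clock: 37.02
ee_pos: [560.6, -228.5, 218.4]
tool_rot: [0.996, -0.091, -0.001, -0.001]
ft_force: [-0.1, 0.5, -1.8]
gripper_width: 0.202
gripper_force: 60.3
```

>>> play_rows(moves=[{"tx": 0, "ty": 0, "tz": -0.5, "wx": 0, "wy": 0, "wz": 0}, {"tx": 0, "ty": 0, "tz": -1, "wx": 0, "wy": 0, "wz": 0}, {"tx": 0, "ty": 0, "tz": -1, "wx": 0, "wy": 0, "wz": 0}, {"tx": 0, "ty": 0, "tz": -1, "wx": 0, "wy": 0, "wz": 0}, {"tx": 0, "ty": 0, "tz": -0.4, "wx": 0, "wy": 0, "wz": 0}, {"tx": 0, "ty": 0, "tz": 0, "wx": 0, "wy": 0, "wz": 0}])

```text
clock: 37.78
ee_pos: [561.1, -228.4, 141.5]
tool_rot: [0.996, -0.091, -0.0, -0.0]
ft_force: [0.2, -0.4, -1.5]
gripper_width: 0.205
gripper_force: 60.3
```

```bash
python3 - <<'E'
from h import *
np.set_printoptions(precision=1,suppress=True)
print(state()["ee_pos"])
d=camera("top");s=camera("side")
for x in(d,s):
    W=cloud(x);m=masks_of("sample_teal",x)
    if m:
        P=W[m[0]["pixels"]];P=P[~np.isnan(P[:,0])]
        q=(P[:,:2]-[561.5,-229])@np.array([[.9836,.1805],[-.1805,.9836]])
        print(m[0]["confidence"],np.percentile(q,[2,25,50,75,98],axis=0),np.percentile(P[:,2],[3,97]))
E
```

```text
[ 561.1 -228.4  141.5]
0.7 [[-52.2  -7.7]
 [-45.9   1.5]
 [-33.5   8.8]
 [-21.3   9.5]
 [ -2.9  10.3]] [ 75.9 188.3]
0.57 [[-48.9 -46.9]
 [-31.4   7.2]
 [ -8.2   9.3]
 [ 27.6  11. ]
 [ 50.8  14.3]] [ 70.  187.1]
```

Face at +9, so the board is centred over the slot. Lowering.

>>> play_rows(moves=[{"tx": 0, "ty": 0, "tz": -0.7, "wx": 0, "wy": 0, "wz": 0}, {"tx": 0, "ty": 0, "tz": -0.7, "wx": 0, "wy": 0, "wz": 0}, {"tx": 0, "ty": 0, "tz": -0.6, "wx": 0, "wy": 0, "wz": 0}, {"tx": 0, "ty": 0, "tz": -0.3, "wx": 0, "wy": 0, "wz": 0}, {"tx": 0, "ty": 0, "tz": -0.15, "wx": 0, "wy": 0, "wz": 0}, {"tx": 0, "ty": 0, "tz": -0.1, "wx": 0, "wy": 0, "wz": 0}, {"tx": 0, "ty": 0, "tz": 0, "wx": 0, "wy": 0, "wz": 0}])

```text
clock: 38.85
ee_pos: [561.4, -229.0, 91.1]
tool_rot: [0.996, -0.091, 0.0, 0.0]
ft_force: [-0.2, -0.0, -1.6]
gripper_width: 0.2
gripper_force: 60.3
```

>>> play_rows(moves=[{"tx": 0, "ty": 0, "tz": -0.1, "wx": 0, "wy": 0, "wz": 0}, {"tx": 0, "ty": 0, "tz": -0.05, "wx": 0, "wy": 0, "wz": 0}, {"tx": 0, "ty": 0, "tz": 0, "wx": 0, "wy": 0, "wz": 0}])

```text
clock: 39.22
ee_pos: [561.3, -229.0, 88.0]
tool_rot: [0.996, -0.091, 0.0, 0.0]
ft_force: [0.3, 0.4, -2.0]
gripper_width: 0.21
gripper_force: 60.4
```

>>> play_rows(moves=[{"tx": 0, "ty": 0, "tz": -0.05, "wx": 0, "wy": 0, "wz": 0}, {"tx": 0, "ty": 0, "tz": 0, "wx": 0, "wy": 0, "wz": 0}])

```text
clock: 39.48
ee_pos: [561.4, -229.0, 87.9]
tool_rot: [0.996, -0.091, 0.0, 0.0]
ft_force: [-3.0, 0.4, 6.1]
gripper_width: 0.203
gripper_force: 61.4
```

>>> play_rows(moves=[{"tx": 0, "ty": 0, "tz": 0, "wx": 0, "wy": 0, "wz": 0}, {"tx": 0, "ty": 0, "tz": 0, "wx": 0, "wy": 0, "wz": 0}, {"tx": 0, "ty": 0, "tz": 0, "wx": 0, "wy": 0, "wz": 0}, {"tx": 0, "ty": 0, "tz": 0.4, "wx": 0, "wy": 0, "wz": 0}, {"tx": 0, "ty": 0, "tz": 1, "wx": 0, "wy": 0, "wz": 0}, {"tx": 0, "ty": 0, "tz": 1, "wx": 0, "wy": 0, "wz": 0}, {"tx": 0, "ty": 0, "tz": 1, "wx": 0, "wy": 0, "wz": 0}, {"tx": 0, "ty": 0, "tz": 1, "wx": 0, "wy": 0, "wz": 0.1}], gripper=0.48)

```text
clock: 40.48
ee_pos: [561.3, -229.0, 176.2]
tool_rot: [0.996, -0.084, 0.0, 0.0]
ft_force: [0.0, 0.1, 0.2]
gripper_width: 0.48
gripper_force: 0.0
```

>>> play_rows(moves=[{"tx": -0.1, "ty": 1, "tz": 1, "wx": 0, "wy": 0, "wz": 0}, {"tx": -0.1, "ty": 1, "tz": 0, "wx": 0, "wy": 0, "wz": 0}, {"tx": -0.1, "ty": 1, "tz": 0, "wx": 0, "wy": 0, "wz": 0}, {"tx": -0.1, "ty": 1, "tz": 0, "wx": 0, "wy": 0, "wz": 0}, {"tx": -0.1, "ty": 1, "tz": 0, "wx": 0, "wy": 0, "wz": 0}, {"tx": -0.1, "ty": 1, "tz": 0, "wx": 0, "wy": 0, "wz": 0}, {"tx": -0.1, "ty": 1, "tz": 0, "wx": 0, "wy": 0, "wz": 0}, {"tx": -0.1, "ty": 1, "tz": 0, "wx": 0, "wy": 0, "wz": 0}])

```text
clock: 41.48
ee_pos: [545.1, -67.6, 194.9]
tool_rot: [0.996, -0.084, 0.0, -0.0]
ft_force: [-0.1, 0.1, 0.1]
gripper_width: 0.479
gripper_force: 0.0
```

>>> play_rows(moves=[{"tx": -0.1, "ty": 1, "tz": 0, "wx": 0, "wy": 0, "wz": 0}, {"tx": -0.1, "ty": 1, "tz": 0, "wx": 0, "wy": 0, "wz": 0}, {"tx": -0.1, "ty": 1, "tz": 0, "wx": 0, "wy": 0, "wz": 0}, {"tx": -0.1, "ty": 1, "tz": 0, "wx": 0, "wy": 0, "wz": 0}, {"tx": -0.1, "ty": 1, "tz": 0, "wx": 0, "wy": 0, "wz": 0}, {"tx": -0.1, "ty": 1, "tz": 0, "wx": 0, "wy": 0, "wz": 0}, {"tx": -0.1, "ty": 1, "tz": 0, "wx": 0, "wy": 0, "wz": 0}, {"tx": -0.1, "ty": 1, "tz": 0, "wx": 0, "wy": 0, "wz": 0}])

```text
clock: 42.48
ee_pos: [529.0, 92.3, 194.9]
tool_rot: [0.996, -0.084, 0.0, -0.0]
ft_force: [0.2, -0.2, 0.3]
gripper_width: 0.475
gripper_force: 0.0
```

>>> play_rows(moves=[{"tx": -0.1, "ty": 1, "tz": 0, "wx": 0, "wy": 0, "wz": 0}, {"tx": -0.1, "ty": 1, "tz": 0, "wx": 0, "wy": 0, "wz": 0}, {"tx": -0.1, "ty": 1, "tz": 0, "wx": 0, "wy": 0, "wz": 0}, {"tx": -0.1, "ty": 1, "tz": 0, "wx": 0, "wy": 0, "wz": 0}, {"tx": -0.1, "ty": 1, "tz": 0, "wx": 0, "wy": 0, "wz": 0}, {"tx": -0.1, "ty": 1, "tz": 0, "wx": 0, "wy": 0, "wz": 0}, {"tx": -0.1, "ty": 1, "tz": 0, "wx": 0, "wy": 0, "wz": 0}, {"tx": -0.1, "ty": 1, "tz": 0, "wx": 0, "wy": 0, "wz": 0}])

```text
clock: 43.48
ee_pos: [512.8, 252.2, 194.9]
tool_rot: [0.996, -0.084, 0.0, -0.0]
ft_force: [0.1, -0.4, -0.1]
gripper_width: 0.48
gripper_force: 0.0
```

```bash
python3 - <<'E'
from h import *
np.set_printoptions(precision=1,suppress=True)
print(state()["ee_pos"])
d=camera("top")
W=cloud(d)
for k in("teal",):
    m=masks_of("sample_"+k,d)
    if m:
        P=W[m[0]["pixels"]];P=P[~np.isnan(P[:,0])];T=P[(P[:,2]>122)&(P[:,2]<142)]
        print(k,m[0]["confidence"],np.percentile(P[:,2],[3,97]),[np.round(v,1) for v in rect(T)])
E
```

```text
[512.8 252.2 194.9]
teal 0.36 [ 8.3 43.1] [array([ 554.9, -263.7]), array([ 61.5, 100.6]), np.float64(81.8)]
```

>>> play_rows(moves=[{"tx": -0.06, "ty": 1, "tz": 0, "wx": 0, "wy": 0, "wz": 0}, {"tx": -0.06, "ty": 1, "tz": 0, "wx": 0, "wy": 0, "wz": 0}, {"tx": -0.06, "ty": 1, "tz": 0, "wx": 0, "wy": 0, "wz": 0}, {"tx": -0.06, "ty": 0.85, "tz": 0, "wx": 0, "wy": 0, "wz": 0}, {"tx": 0, "ty": 0, "tz": 0, "wx": 0, "wy": 0, "wz": 0}, {"tx": 0, "ty": 0, "tz": -0.7, "wx": 0, "wy": 0, "wz": 0}])

```text
clock: 44.32
ee_pos: [509.2, 328.0, 181.3]
tool_rot: [0.996, -0.084, 0.001, -0.0]
ft_force: [1.3, 0.8, -0.2]
gripper_width: 0.481
gripper_force: 0.0
```

>>> play_rows(moves=[{"tx": 0, "ty": 0, "tz": -0.75, "wx": 0, "wy": 0, "wz": 0}, {"tx": 0, "ty": 0, "tz": -0.75, "wx": 0, "wy": 0, "wz": 0}, {"tx": 0, "ty": 0, "tz": -0.75, "wx": 0, "wy": 0, "wz": 0}, {"tx": 0, "ty": 0, "tz": -0.75, "wx": 0, "wy": 0, "wz": 0}, {"tx": 0, "ty": 0, "tz": -0.75, "wx": 0, "wy": 0, "wz": 0}, {"tx": 0, "ty": 0, "tz": 0, "wx": 0, "wy": 0, "wz": 0}, {"tx": 0, "ty": 0, "tz": 0, "wx": 0, "wy": 0, "wz": 0}])

```text
clock: 45.2
ee_pos: [508.6, 328.3, 106.3]
tool_rot: [0.996, -0.084, 0.0, -0.0]
ft_force: [0.3, 1.5, -0.4]
gripper_width: 0.481
gripper_force: 0.0
```

>>> play_rows(moves=[{"tx": 0, "ty": 0, "tz": 0, "wx": 0, "wy": 0, "wz": 0}, {"tx": 0, "ty": 0, "tz": 0, "wx": 0, "wy": 0, "wz": 0}, {"tx": 0, "ty": 0, "tz": 0, "wx": 0, "wy": 0, "wz": 0}, {"tx": 0, "ty": 0, "tz": 0, "wx": 0, "wy": 0, "wz": 0}, {"tx": 0, "ty": 0, "tz": 0, "wx": 0, "wy": 0, "wz": 0}], gripper=0)

```text
clock: 45.82
ee_pos: [508.9, 328.2, 106.7]
tool_rot: [0.996, -0.084, 0.001, -0.0]
ft_force: [1.1, -1.5, 5.7]
gripper_width: 0.207
gripper_force: 59.1
```

>>> play_rows(moves=[{"tx": 0, "ty": 0, "tz": 0.4, "wx": 0, "wy": 0, "wz": 0}, {"tx": 0, "ty": 0, "tz": 0.8, "wx": 0, "wy": 0, "wz": 0}, {"tx": 0, "ty": 0, "tz": 1, "wx": 0, "wy": 0, "wz": 0}, {"tx": 0, "ty": 0, "tz": 1, "wx": 0, "wy": 0, "wz": 0}, {"tx": 0, "ty": -0.3, "tz": 1, "wx": 0, "wy": 0, "wz": -0.1}, {"tx": 0.1, "ty": -0.6, "tz": 1, "wx": 0, "wy": 0, "wz": 0}, {"tx": 0.1, "ty": -1, "tz": 1, "wx": 0, "wy": 0, "wz": 0}, {"tx": 0.1, "ty": -1, "tz": 0, "wx": 0, "wy": 0, "wz": 0}])

```text
clock: 46.82
ee_pos: [515.5, 269.1, 232.0]
tool_rot: [0.996, -0.091, 0.002, -0.001]
ft_force: [-0.9, -0.3, -1.7]
gripper_width: 0.206
gripper_force: 58.5
```

>>> play_rows(moves=[{"tx": 0.15, "ty": -1, "tz": 0, "wx": 0, "wy": 0, "wz": 0}, {"tx": 0.15, "ty": -1, "tz": 0, "wx": 0, "wy": 0, "wz": 0}, {"tx": 0.15, "ty": -1, "tz": 0, "wx": 0, "wy": 0, "wz": 0}, {"tx": 0.15, "ty": -1, "tz": 0, "wx": 0, "wy": 0, "wz": 0}, {"tx": 0.15, "ty": -1, "tz": 0, "wx": 0, "wy": 0, "wz": 0}, {"tx": 0.15, "ty": -1, "tz": 0, "wx": 0, "wy": 0, "wz": 0}, {"tx": 0.15, "ty": -1, "tz": 0, "wx": 0, "wy": 0, "wz": 0}, {"tx": 0.15, "ty": -1, "tz": 0, "wx": 0, "wy": 0, "wz": 0}])

```text
clock: 47.82
ee_pos: [538.0, 108.0, 229.0]
tool_rot: [0.996, -0.092, -0.001, 0.0]
ft_force: [-0.3, 0.3, -2.2]
gripper_width: 0.205
gripper_force: 58.5
```

>>> play_rows(moves=[{"tx": 0.15, "ty": -1, "tz": 0, "wx": 0, "wy": 0, "wz": 0}, {"tx": 0.15, "ty": -1, "tz": 0, "wx": 0, "wy": 0, "wz": 0}, {"tx": 0.15, "ty": -1, "tz": 0, "wx": 0, "wy": 0, "wz": 0}, {"tx": 0.15, "ty": -1, "tz": 0, "wx": 0, "wy": 0, "wz": 0}, {"tx": 0.15, "ty": -1, "tz": 0, "wx": 0, "wy": 0, "wz": 0}, {"tx": 0.15, "ty": -1, "tz": 0, "wx": 0, "wy": 0, "wz": 0}, {"tx": 0.15, "ty": -1, "tz": 0, "wx": 0, "wy": 0, "wz": 0}, {"tx": 0.15, "ty": -1, "tz": 0, "wx": 0, "wy": 0, "wz": 0}])

```text
clock: 48.82
ee_pos: [562.4, -51.4, 229.7]
tool_rot: [0.996, -0.091, -0.0, -0.0]
ft_force: [0.6, 0.2, -1.2]
gripper_width: 0.201
gripper_force: 58.5
```

>>> play_rows(moves=[{"tx": 0.1, "ty": -1, "tz": 0, "wx": 0, "wy": 0, "wz": 0}, {"tx": 0.1, "ty": -1, "tz": 0, "wx": 0, "wy": 0, "wz": 0}, {"tx": 0.1, "ty": -1, "tz": 0, "wx": 0, "wy": 0, "wz": 0}, {"tx": 0.1, "ty": -1, "tz": 0, "wx": 0, "wy": 0, "wz": 0}, {"tx": 0.05, "ty": -1, "tz": 0, "wx": 0, "wy": 0, "wz": 0}, {"tx": 0, "ty": -1, "tz": 0, "wx": 0, "wy": 0, "wz": 0}, {"tx": 0, "ty": -0.2, "tz": -0.5, "wx": 0, "wy": 0, "wz": 0}, {"tx": 0, "ty": 0, "tz": 0, "wx": 0, "wy": 0, "wz": 0}])

```text
clock: 49.82
ee_pos: [570.7, -173.7, 218.4]
tool_rot: [0.996, -0.091, -0.001, -0.0]
ft_force: [-0.2, -1.5, -2.3]
gripper_width: 0.205
gripper_force: 58.5
```

>>> play_rows(moves=[{"tx": 0, "ty": 0, "tz": -0.5, "wx": 0, "wy": 0, "wz": 0}, {"tx": 0, "ty": 0, "tz": -1, "wx": 0, "wy": 0, "wz": 0}, {"tx": 0, "ty": 0, "tz": -1, "wx": 0, "wy": 0, "wz": 0}, {"tx": 0, "ty": 0, "tz": -1, "wx": 0, "wy": 0, "wz": 0}, {"tx": 0, "ty": 0, "tz": -0.4, "wx": 0, "wy": 0, "wz": 0}, {"tx": 0, "ty": 0, "tz": 0, "wx": 0, "wy": 0, "wz": 0}])

```text
clock: 50.58
ee_pos: [571.2, -173.3, 141.4]
tool_rot: [0.996, -0.091, -0.0, -0.0]
ft_force: [0.3, -0.2, -0.9]
gripper_width: 0.204
gripper_force: 58.5
```

```bash
python3 - <<'E'
from h import *
np.set_printoptions(precision=1,suppress=True)
print(state()["ee_pos"])
d=camera("top");s=camera("side")
a=d["frame"][120:280,320:520];b=s["frame"][60:260,200:400]
cv2.imwrite("pics/p5.png",np.hstack([cv2.resize(a,(500,400)),cv2.resize(b,(300,400))]))
for x in(d,s):
    W=cloud(x);m=masks_of("sample_red",x)
    if m:
        P=W[m[0]["pixels"]];P=P[~np.isnan(P[:,0])]
        q=(P[:,:2]-[571.6,-173.9])@np.array([[.9836,.1805],[-.1805,.9836]])
        print(m[0]["confidence"],np.percentile(q,[2,25,50,75,98],axis=0),np.percentile(P[:,2],[3,97]))
E
```

```text
[ 571.2 -173.3  141.4]
0.82 [[-54.4  -7.9]
 [-49.3   0.1]
 [-36.6   7. ]
 [-24.4   9.2]
 [ -6.6   9.8]] [ 68.7 187.6]
0.74 [[-51.   -5.9]
 [-33.9   6.9]
 [-10.7   8.6]
 [ 24.8  10.1]
 [ 48.1  13. ]] [ 69.6 186.6]
```

View pics/p5.png

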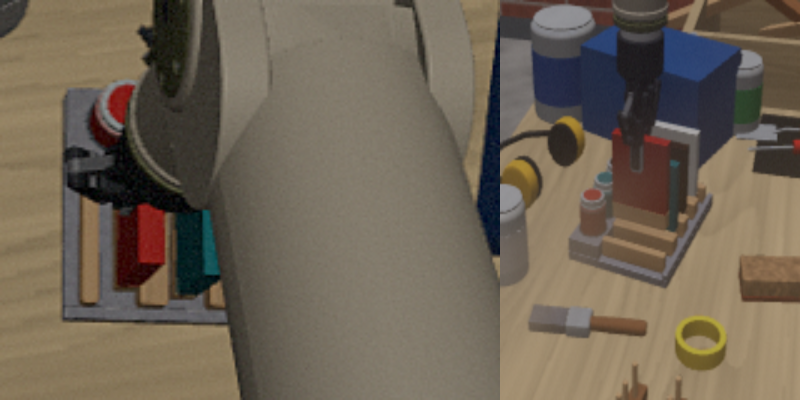

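Red hangs over slot 1 (top crop (140,250)), teal stands in slot 2 (200,250), and the row looks upright in the side view. Lowering.

>>> play_rows(moves=[{"tx": 0.08, "ty": 0, "tz": -0.7, "wx": 0, "wy": 0, "wz": 0}, {"tx": 0, "ty": 0, "tz": -0.7, "wx": 0, "wy": 0, "wz": 0}, {"tx": 0, "ty": 0, "tz": -0.6, "wx": 0, "wy": 0, "wz": 0}, {"tx": 0, "ty": 0, "tz": -0.3, "wx": 0, "wy": 0, "wz": 0}, {"tx": 0, "ty": 0, "tz": -0.15, "wx": 0, "wy": 0, "wz": 0}, {"tx": 0, "ty": 0, "tz": -0.1, "wx": 0, "wy": 0, "wz": 0}, {"tx": 0, "ty": 0, "tz": 0, "wx": 0, "wy": 0, "wz": 0}])

```text
clock: 51.65
ee_pos: [573.2, -174.0, 91.1]
tool_rot: [0.996, -0.091, 0.0, 0.0]
ft_force: [-0.7, -0.3, -2.7]
gripper_width: 0.202
gripper_force: 58.5
```

>>> play_rows(moves=[{"tx": 0, "ty": 0, "tz": -0.1, "wx": 0, "wy": 0, "wz": 0}, {"tx": 0, "ty": 0, "tz": 0, "wx": 0, "wy": 0, "wz": 0}])

```text
clock: 51.9
ee_pos: [573.0, -174.0, 88.9]
tool_rot: [0.996, -0.091, 0.0, -0.0]
ft_force: [-0.7, -0.2, -0.2]
gripper_width: 0.206
gripper_force: 58.5
```

>>> play_rows(moves=[{"tx": 0, "ty": 0, "tz": -0.05, "wx": 0, "wy": 0, "wz": 0}, {"tx": 0, "ty": 0, "tz": 0, "wx": 0, "wy": 0, "wz": 0}])

```text
clock: 52.15
ee_pos: [573.1, -174.0, 88.7]
tool_rot: [0.996, -0.091, 0.0, 0.0]
ft_force: [-2.9, 1.6, 5.3]
gripper_width: 0.205
gripper_force: 59.4
```

>>> play_rows(moves=[{"tx": 0, "ty": 0, "tz": 0, "wx": 0, "wy": 0, "wz": 0}, {"tx": 0, "ty": 0, "tz": 0, "wx": 0, "wy": 0, "wz": 0}, {"tx": 0, "ty": 0, "tz": 0, "wx": 0, "wy": 0, "wz": 0}, {"tx": 0, "ty": 0, "tz": 0.4, "wx": 0, "wy": 0, "wz": 0}, {"tx": 0, "ty": 0, "tz": 1, "wx": 0, "wy": 0, "wz": 0}, {"tx": 0, "ty": 0, "tz": 1, "wx": 0, "wy": 0, "wz": 0}, {"tx": 0, "ty": 0, "tz": 1, "wx": 0, "wy": 0, "wz": 0}, {"tx": 0, "ty": 0, "tz": 1, "wx": 0, "wy": 0, "wz": 0}], gripper=0.48)

```text
clock: 53.15
ee_pos: [573.1, -174.0, 177.2]
tool_rot: [0.996, -0.091, 0.0, 0.0]
ft_force: [-0.3, 0.1, -0.4]
gripper_width: 0.485
gripper_force: 0.0
```

>>> play_rows(moves=[{"tx": 0, "ty": 1, "tz": 1, "wx": 0, "wy": 0, "wz": 0}, {"tx": 0, "ty": 1, "tz": 0, "wx": 0, "wy": 0, "wz": 0}, {"tx": 0, "ty": 1, "tz": 0, "wx": 0, "wy": 0, "wz": 0}, {"tx": 0, "ty": 1, "tz": 0, "wx": 0, "wy": 0, "wz": 0}, {"tx": 0, "ty": 1, "tz": 0, "wx": 0, "wy": 0, "wz": 0}, {"tx": 0, "ty": 1, "tz": 0, "wx": 0, "wy": 0, "wz": 0}, {"tx": 0, "ty": 1, "tz": 0, "wx": 0, "wy": 0, "wz": 0}, {"tx": 0, "ty": 1, "tz": 0, "wx": 0, "wy": 0, "wz": 0}])

```text
clock: 54.15
ee_pos: [573.0, -12.7, 195.9]
tool_rot: [0.996, -0.091, 0.0, -0.0]
ft_force: [-0.2, -0.2, -0.2]
gripper_width: 0.477
gripper_force: 0.0
```

>>> play_rows(moves=[{"tx": 0, "ty": 1, "tz": 0, "wx": 0, "wy": 0, "wz": 0}, {"tx": 0, "ty": 1, "tz": 0, "wx": 0, "wy": 0, "wz": 0}, {"tx": 0, "ty": 1, "tz": 0, "wx": 0, "wy": 0, "wz": 0}, {"tx": 0, "ty": 1, "tz": 0, "wx": 0, "wy": 0, "wz": 0}, {"tx": 0, "ty": 1, "tz": 0, "wx": 0, "wy": 0, "wz": 0}, {"tx": 0, "ty": 1, "tz": 0, "wx": 0, "wy": 0, "wz": 0}, {"tx": 0, "ty": 1, "tz": 0, "wx": 0, "wy": 0, "wz": 0}, {"tx": 0, "ty": 1, "tz": 0, "wx": 0, "wy": 0, "wz": 0}])

```text
clock: 55.15
ee_pos: [573.0, 147.3, 195.9]
tool_rot: [0.996, -0.091, 0.0, -0.0]
ft_force: [-0.7, -0.1, 0.6]
gripper_width: 0.48
gripper_force: 0.0
```

```bash
python3 - <<'E'
from h import *
np.set_printoptions(precision=1,suppress=True)
print(state()["ee_pos"])
d=camera("top");s=camera("side")
a=d["frame"][120:280,320:520];b=s["frame"][60:260,200:400]
cv2.imwrite("pics/p6.png",np.hstack([cv2.resize(a,(500,400)),cv2.resize(b,(300,400))]))
W=cloud(d)
q=(W[...,:2]-[556.4,-256.5])@np.array([[.9836,.1805],[-.1805,.9836]])
ok=(W[...,2]>126)&(W[...,2]<142)&(abs(q[...,0])<70)
for n,y in(("red",84),("teal",28),("brown",-28),("white",-84)):
    T=q[ok&(abs(q[...,1]-y)<22)]; print(n,len(T),np.round(rect(T)[0]-np.array([0,y]),1),np.round(rect(T)[1:][0],1),W[...,2][ok&(abs(q[...,1]-y)<22)].mean())
E
```

```text
[573.  147.3 195.9]
red 561 [-2.5  0.2] [18.3 99.7] 132.5781936175712
teal 580 [-1.3  0.1] [100.9  19.3] 132.6018107878912
brown 584 [ 1.8 -0.9] [100.7  19.6] 132.55078436148708
white 611 [-0.2  0.8] [ 20.3 100.8] 132.29903315058868
```

View pics/p6.png

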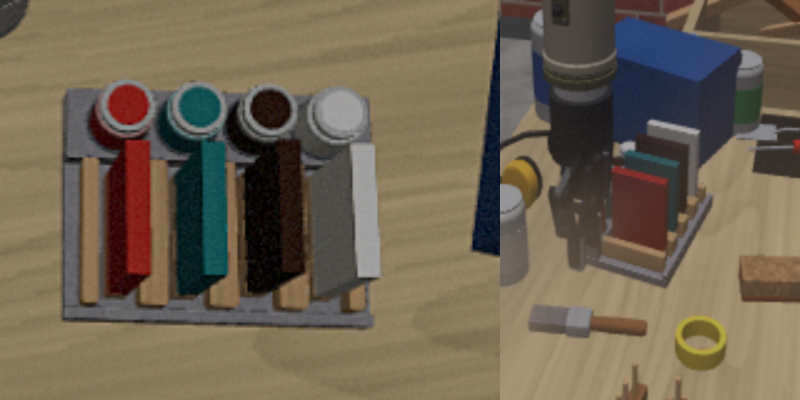

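All four boards stand in order in front of the red, teal, brown and white jars (top crop columns 137, 213, 290, 365). Each is within 3 mm of its slot centre, with its top edge at 132 mm.

```bash
python3 -c "
from station import *
print(hand_in())"
```

```text
the job is handed in; nothing more can be done
None
```

All four boards stand upright on the floors of their own jars' slots, within about 3 mm of slot centre along and 1 mm across by the last top-camera measurement; the job was handed in at about 55 s, and no verdict came back.

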